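Load the brush dryer and set its timer

TASK

Take the shoe brush out of the dryer's seat and lay it flat, bristles down, in the open wooden brush box. Then stack all the grey trays on the dryer's seat with alternating offsets, squarely in line with it, each with its foot inside the walls of what is below and resting level on its rim: the first shifted 24 mm towards the end away from the timer dial, the next straight above the seat, and so on in turn. When all the trays are stacked, turn the timer dial clockwise to the long raised mark, leaving the other things on the shelf where they are.

Things in the scene. Friction and masses are not known exactly. Their poses are not given: they have to be found in the camera images.
- dryer: white brush dryer fixed to the shelf, housing 100 mm (x) x 295 mm (y, from -75 to +220 mm) x 40 mm high. Origin on the table under the centre of the tray seat. The timer dial is at y = +165 mm, so the end away from the dial is the -y end
- seat (a point): centre of the dryer's tray seat at rim height, 60 mm above the table, axes as the dryer's. Fixed frame 120 (y) x 60 mm (x) outside, 110 x 50 inside, floor 20 mm below its rim. Stacked trays lie along y; centres of 1st, 3rd, 5th at y = -24 mm, of 2nd and 4th at y = 0, all at x = 0 (a foot has 4 mm of play sideways, and reaches the end wall at a shift of 30 mm). Centre heights above the table 70, 96, 122, 148, 174 mm
- dial (a joint): timer dial angle, rad, growing clockwise seen from above (vertical axis). At 0 its white pointer points along the dryer's -x; at 2.618 (150 degrees clockwise from there, on the far side) at the single long raised black mark on the housing (short ticks are 30 degrees apart). Starts between 0 and 0.5, stops at 3.6, held where left by light friction (0.06 N m)
- dial_grip (a point): point on the dial's axis, 66 mm above the table, in its upright grip bar: 56 mm long, 12 mm thick, from 48 to 76 mm above the table, on a disc 68 mm across. The bar runs along this frame's x axis (pointer at the -x end), which turns with the dial; at dial angle 0 the frame is parallel to the dryer's
- brush_c (a point): wooden shoe brush, black bristles down, 38 mm high: wooden back 130 (y) x 44 (x) x 16 mm thick, above a rigid bristle block 100 x 38 x 22 mm high; 0.12 kg. Point: its centre, 19 mm above the bristle ends; z up. At the start it stands in the dryer's seat. Grasp the wooden back across its width
- brushbox: open wooden brush box fixed to the shelf, 160 mm long (y) x 80 mm wide (x) x 24 mm high, walls and floor 5 mm thick (inside 150 x 70 mm). Origin on the table under its centre
- tray1_c (a point): one of 3 to 5 alike grey trays (None if absent), 120 long (y) x 60 wide (x) x 32 mm high, 0.11 kg; ends alike. Underside stepped: foot 50 (y) x 42 x 6 mm deep under the middle, then body 26 mm high, walls 5 mm thick, two brush heads fixed inside (10 mm below the rim, 13 mm clear of the long walls). Point: its centre, 16 mm above the foot's underside, z up. Grasp across the 60 mm. Stacked, its foot drops inside the walls below, its body rests on that rim
- tray2_c (a point): one of 3 to 5 alike grey trays (None if absent), 120 long (y) x 60 wide (x) x 32 mm high, 0.11 kg; ends alike. Underside stepped: foot 50 (y) x 42 x 6 mm deep under the middle, then body 26 mm high, walls 5 mm thick, two brush heads fixed inside (10 mm below the rim, 13 mm clear of the long walls). Point: its centre, 16 mm above the foot's underside, z up. Grasp across the 60 mm. Stacked, its foot drops inside the walls below, its body rests on that rim
- tray3_c (a point): one of 3 to 5 alike grey trays (None if absent), 120 long (y) x 60 wide (x) x 32 mm high, 0.11 kg; ends alike. Underside stepped: foot 50 (y) x 42 x 6 mm deep under the middle, then body 26 mm high, walls 5 mm thick, two brush heads fixed inside (10 mm below the rim, 13 mm clear of the long walls). Point: its centre, 16 mm above the foot's underside, z up. Grasp across the 60 mm. Stacked, its foot drops inside the walls below, its body rests on that rim
- tray4_c (a point): one of 3 to 5 alike grey trays (None if absent), 120 long (y) x 60 wide (x) x 32 mm high, 0.11 kg; ends alike. Underside stepped: foot 50 (y) x 42 x 6 mm deep under the middle, then body 26 mm high, walls 5 mm thick, two brush heads fixed inside (10 mm below the rim, 13 mm clear of the long walls). Point: its centre, 16 mm above the foot's underside, z up. Grasp across the 60 mm. Stacked, its foot drops inside the walls below, its body rests on that rim
- tray5_c (a point): one of 3 to 5 alike grey trays (None if absent), 120 long (y) x 60 wide (x) x 32 mm high, 0.11 kg; ends alike. Underside stepped: foot 50 (y) x 42 x 6 mm deep under the middle, then body 26 mm high, walls 5 mm thick, two brush heads fixed inside (10 mm below the rim, 13 mm clear of the long walls). Point: its centre, 16 mm above the foot's underside, z up. Grasp across the 60 mm. Stacked, its foot drops inside the walls below, its body rests on that rim
- tin_a: small closed round steel shoe-polish tin, 58 mm across, 22 mm high; origin under its centre; not part of the job
- tin_b: larger closed round steel tin, 80 mm across, 26 mm high; origin under its centre; not part of the job
- dauber: red plastic dauber with black bristles, about 140 mm long, 30 mm high; origin at table level near its middle; not part of the job
- shoehorn: flat stainless shoehorn, about 180 mm long, 4 mm thick; origin under its middle; not part of the job
- lotion: white plastic bottle with black cap, 44 mm across, 110 mm high, standing; origin under its centre; not part of the job
There are look-alikes about, which are no part of the job. There is more than one size of the part that bears brush_c; the job needs the middle-sized.

How it is judged:
By the outcome, as a careful person would: the job done as asked, in the order asked, and still so for the second after the job is handed in, with the robot touching nothing.
Of tray1, tray2, tray3, tray4, tray5 only 3 to 5 are there at a start; the rules pass over those that are not, and their reading is None.
At some moment in a run one of tray1, tray2, tray3, tray4, tray5, brush may be knocked a few centimetres aside while the robot is not near it.
Once in a run the grip may slacken for a moment while it holds something.
It also fails if it takes over 210 s, if anything falls off the work surface, if the arm or the gripper's body presses on something with over 40 N, if the wrist force passes 120 N, or if a joint passes its speed limit or range.

ROBOT

A 6-joint arm with a two-finger parallel gripper is mounted at the origin on the work surface. World frame = base frame: x ahead of the robot, y to its left, z up, the work surface at z = 0. Lengths are in mm, angles in rad, forces in N, time in s.
With the tool pointing down it reaches from about 300 to 775 mm from the base axis. Payload 14.6 kg.
Tool frame: the origin (TCP) lies midway between the tips of the shut fingers; the grasp point (between the pads) lies 19 mm behind it (manip.tcp_to_grasp is the distance from the TCP to the grasp point, in mm); z points along the fingers, x is the direction in which the jaws open and shut, and the axes are right-handed (so a half turn about z gives the same grasp; the last joint's range is limited). The gripper opens to 94 mm and grips with 3 to 60 N. Pads are 16 mm wide; open, the fingers measure 119 mm over their backs; the gripper's body (75 mm by 177 mm) begins 78 mm behind the grasp point.
Start: joints at [1.097, 0.3, 1.521, -0, 1.321, -0.067], TCP at [217.616, 505.106, 205.446] pointing down, gripper open.
Joint ranges: [-3.03, 3.03], [-0.79, 2.21], [0.23, 2.52], [-1.04, 4.18], [0, 3.07], [-2.55, 2.55]. Speed limits (rad/s): [2.22, 2.22, 2.57, 3.14, 3.14, 3.14].

INTERFACE

Orientations are given as [roll, pitch, yaw] about the fixed x, y, z axes, in that order (R = Rz(yaw) Ry(pitch) Rx(roll)).
In Python, from cell import manip gives the robot as it stands.
- The arm moves only by the tool arm_command, never from a script. Its argument "steps" is a list of rows, each a list of 3 entries, a list of its own where there are three numbers: the opening, from 0 (shut) to 1 (fully open), then the shift along the tool's x, y, z in cm, then the turn about the tool's z in rad. A call has 1 to 5 rows; each row shifts and turns the commanded pose from where the row before left it, along the tool's axes as they then stand; what a row does not reach is not made up. A row lasts 1/12 s, in which the tool goes at most 41.7 mm and 7.16 degrees, less where a joint would pass 70% of its speed; a pose out of reach is approached as far as the arm can. A call with a gripper value outside its range is refused whole. The fingers move at their own pace and stop on an object; "force" is the grip in N (left out, the last holds). Time passes only in rows, so rows that do not move let the fingers close. It gives the time, the measured TCP pose, the force and the opening at its end, in the units of the state.
- manip.read_state(): the state, without advancing time (a new reading comes with each control period).
- manip.camera(name): name is "scene" or "top" or "wrist"; returns (picture, depth): 480x640x3 uint8, red, green, blue; 480x640 float32, mm along the optical axis (not along the pixel's ray), 0 where there is no reading.
- manip.calibration(name): a dict with "fx", "fy", "cx", "cy" (pixels), "R" (3x3) and "t" (3): a world point X has camera coordinates R X + t; the wrist camera has in their place "tool_from_camera" (4x4, takes a point from camera to tool coordinates, whose origin is the TCP and whose axes are the tool frame's). Camera axes: x right, y down, z forward; pixel columns grow to the right and rows downward; lengths in mm; the calibration is good to about 2 mm. A picture is of the moment at which its call begins: read the wrist's pose just before it. calibration takes no time and is no camera call.
- manip.sign_off(): hands the job in, once; it reports no verdict.
The state is a dict: "clock": time; "joints": joint angles; "qd": joint speeds; "effort": joint torques, N m; "eef_pos": TCP position; "eef_rot": TCP orientation; "wrist_force": force on the tool from outside, world axes, zero at the start; "moment": the same for the moment, N m; "finger_gap": finger opening in mm.
Only numpy, scipy, OpenCV 4.12 (cv2) and the standard library are available. Lean on these libraries where they do the work, as an engineer would, in place of code of your own. Each camera call takes 0.05 s, during which the arm holds its last target.

## Working session

There is one attempt and no reset: what is moved stays moved. The work goes in short steps, Python scripts to look and compute and a tool call to move; the robot and the scene stay as the last step left them, time stands still between calls to the robot, and variables do not carry over. Pictures are saved under pics/ and viewed, and the job is handed in when it is done.

Besides the shell and the picture viewer there is one more tool, called after ">>>" by a JSON object that holds its "fn" and its "kwargs". arm_command: Moves the arm, as the interface text tells. Its arguments: {"type":"object","properties":{"steps":{"type":"array","items":{"type":"array"}},"force":{"type":"number"}},"required":["steps"]}

```bash
ls; mkdir -p pics; cat > h.py <<'E'
import numpy as np, cv2
from cell import manip
def snap(n,f):
    s=manip.read_state()
    im,d=manip.camera(n)
    cv2.imwrite('pics/%s.png'%f,im[:,:,::-1]); np.savez('pics/%s.npz'%f,im=im,d=d,pos=s['eef_pos'],rot=s['eef_rot'])
    return im,d,s
def crop(f,x0,y0,x1,y1,k,out):
    im=cv2.imread('pics/%s.png'%f)[y0:y1,x0:x1]
    cv2.imwrite('pics/%s.png'%out,cv2.resize(im,None,fx=k,fy=k,interpolation=cv2.INTER_CUBIC))
E
python3 - <<'E'
from h import *
print(manip.read_state())
for n in ['scene','top','wrist']:
    print(n,manip.calibration(n))
snap('scene','s0');snap('top','t0')
E
```

```text
pics
{'clock': 0.0, 'joints': array([ 1.09737453e+00,  3.00462967e-01,  1.52159287e+00, -3.19577423e-05,
        1.32071770e+00, -6.65857029e-02]), 'qd': array([ 5.04017153e-06, -2.93480557e-04, -1.57509577e-04,  1.31229648e-03,
       -1.70855121e-03, -9.88179134e-04]), 'effort': array([ 1.12009740e-03, -5.31801260e+01, -3.52730262e+01,  7.08900648e-02,
        2.44285783e-02, -1.34037778e-04]), 'eef_pos': array([217.51639657, 504.86237896, 204.88581236]), 'eef_rot': array([-3.14154497e+00,  1.18032960e-03,  1.16396818e+00]), 'wrist_force': array([-0.7819939 ,  0.00848593, -0.56535886]), 'moment': array([-0.01795002,  0.03481806, -0.01312642]), 'finger_gap': 93.94036114385109}
scene {'fx': 536.2880904237264, 'fy': 536.2880904237264, 'cx': 316.5910551794645, 'cy': 235.50247758400775, 'R': array([[-0.17928343,  0.98372053,  0.01230316],
       [ 0.76938479,  0.14799244, -0.6214059 ],
       [-0.61311051, -0.10194192, -0.7833922 ]]), 't': array([ 193.80185328, -273.64407379, 1611.57735358])}
top {'fx': 552.6395576658416, 'fy': 552.6395576658416, 'cx': 318.71157657845976, 'cy': 240.12970449611691, 'R': array([[-0.02266813, -0.99924145, -0.03166506],
       [-0.98875819,  0.02709016, -0.14704885],
       [ 0.14779512,  0.02797577, -0.98862225]]), 't': array([ -86.86364051,  461.76559672, 1336.25244843])}
wrist {'fx': 345.4947796623504, 'fy': 345.4947796623504, 'cx': 318.48395526340795, 'cy': 232.88552640691555, 'tool_from_camera': array([[ 9.99999958e-01, -1.35786300e-04, -2.56319525e-04,
         2.13967267e-01],
       [ 2.04400625e-04,  9.56861868e-01,  2.90543154e-01,
        -8.47878325e+01],
       [ 2.05810599e-04, -2.90543194e-01,  9.56861855e-01,
        -1.78359432e+02],
       [ 0.00000000e+00,  0.00000000e+00,  0.00000000e+00,
         1.00000000e+00]])}
```

View pics/s0.png

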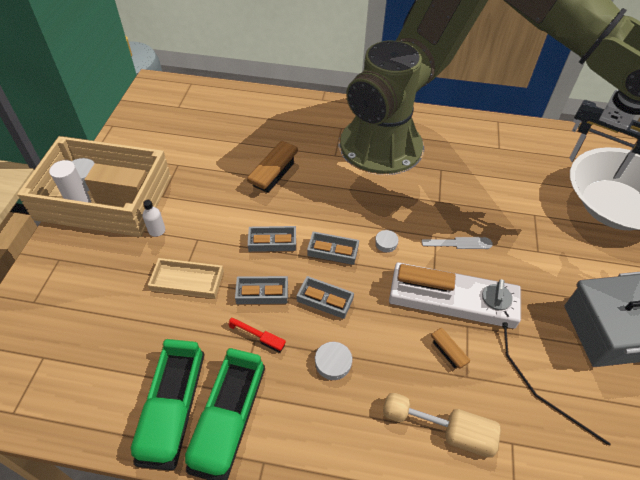

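View pics/t0.png

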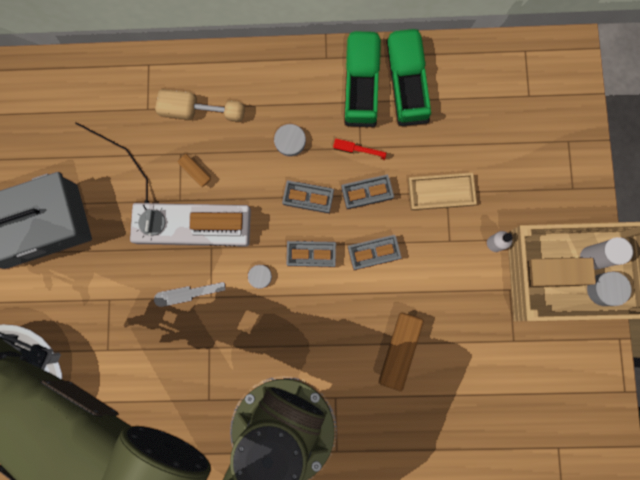

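The scene shows four grey trays (top px ≈ (308,196), (368,191), (311,253), (375,251)) and the dryer at (190,224). There are three brushes: a small one at (195,170), a large one at (401,351) and one in the seat at (216,222). The one in the seat should be the middle-sized. The shallow open box at (443,190) is the brush box, and the big crate on the right is a look-alike. I'll confirm these in crops.

```bash
cat >> h.py <<'E'
from scipy.spatial.transform import Rotation as Ro
def world(n,f):
    z=np.load('pics/%s.npz'%f); d=z['d'].astype(float); c=manip.calibration(n)
    v,u=np.mgrid[:480,:640]
    P=np.stack([(u-c['cx'])*d/c['fx'],(v-c['cy'])*d/c['fy'],d],-1)
    if n=='wrist':
        T=c['tool_from_camera']; R=Ro.from_euler('xyz',z['rot']).as_matrix()
        W=(P@T[:3,:3].T+T[:3,3])@R.T+z['pos']
    else: W=(P-c['t'])@c['R']
    W[d==0]=np.nan
    return z['im'],d,W
E
python3 - <<'E'
from h import *
crop('t0',120,140,480,290,2.2,'t0c')
crop('t0',370,300,440,400,5,'t0d')
im,d,W=world('top','t0')
for u,v in [(216,222),(195,170),(401,351),(308,196),(443,190),(300,225),(135,240)]: print(u,v,W[v,u].round(1))
E
```

```text
216 222 [504.3 148.4  75.9]
195 170 [649.8 213.5  27.8]
401 351 [ 186.8 -287.1   53. ]
308 196 [576.6 -73.2  13.2]
443 190 [ 583.7 -416.7    5.5]
300 225 [503.8 -50.9   4.6]
135 240 [471.3 359.1  39.7]
```

View pics/t0c.png

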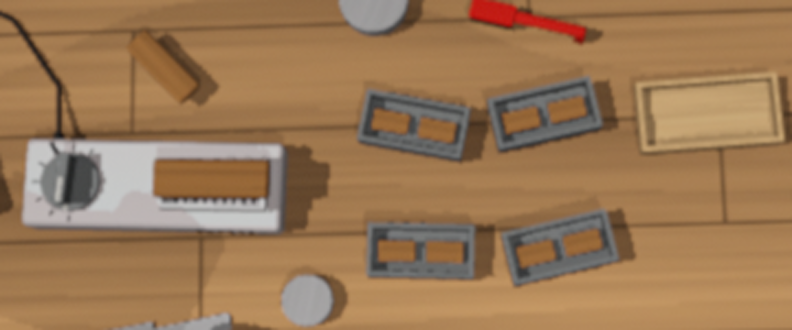

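The crop confirms it. The seat brush's back is at z=76 (40 + 38 ≈ 78), so it is 38 mm high and middle-sized. The others are 28 and 53 mm high. Next is a wrist view from above.

```bash
cat >> h.py <<'E'
def plan(x,y,z,yaw,op=1,n=None):
    s=manip.read_state(); p=s['eef_pos']; R=Ro.from_euler('xyz',s['eef_rot']).as_matrix()
    y0=s['eef_rot'][2]; dy=(yaw-y0+np.pi)%(2*np.pi)-np.pi
    D=np.array([x,y,z])-p
    n=n or max(1,int(np.ceil(max(np.linalg.norm(D)/40,abs(dy)/0.122))))
    # turn about tool z (down) = -dyaw
    rows=[]
    for i in range(n):
        a=y0+dy*i/n; Rt=np.array([[np.cos(a),np.sin(a),0],[np.sin(a),-np.cos(a),0],[0,0,-1]])
        rows.append([op,[round(float(v),2) for v in (Rt.T@D)/n/10],round(-dy/n,3)])
    print('at',p.round(1),'yaw',round(y0,4),'gap',round(s['finger_gap'],1),'t',round(s['clock'],2),'F',s['wrist_force'].round(1))
    for i in range(0,n,5): print(rows[i:i+5])
E
python3 -c "
from h import *
plan(480,60,300,0)"
```

```text
at [217.5 504.9 205. ] yaw 1.164 gap 94.2 t 0.1 F [0.6 0.5 0.6]
[[1, [-2.18, 2.98, -0.68], np.float64(0.083)], [1, [-1.92, 3.15, -0.68], np.float64(0.083)], [1, [-1.65, 3.3, -0.68], np.float64(0.083)], [1, [-1.37, 3.42, -0.68], np.float64(0.083)], [1, [-1.08, 3.53, -0.68], np.float64(0.083)]]
[[1, [-0.79, 3.6, -0.68], np.float64(0.083)], [1, [-0.49, 3.66, -0.68], np.float64(0.083)], [1, [-0.18, 3.69, -0.68], np.float64(0.083)], [1, [0.13, 3.69, -0.68], np.float64(0.083)], [1, [0.43, 3.66, -0.68], np.float64(0.083)]]
[[1, [0.73, 3.62, -0.68], np.float64(0.083)], [1, [1.03, 3.54, -0.68], np.float64(0.083)], [1, [1.32, 3.44, -0.68], np.float64(0.083)], [1, [1.6, 3.32, -0.68], np.float64(0.083)]]
```

>>> {"fn": "arm_command", "kwargs": {"steps": [[1,[-2.18,2.98,-0.68],0.083],[1,[-1.92,3.15,-0.68],0.083],[1,[-1.65,3.3,-0.68],0.083],[1,[-1.37,3.42,-0.68],0.083],[1,[-1.08,3.53,-0.68],0.083]]}}

```text
clock: 0.52
eef_pos: [311.8, 344.7, 239.6]
eef_rot: [-3.142, 0.0, 0.745]
wrist_force: [1.2, 0.2, 0.0]
finger_gap: 94.0
```

>>> {"fn": "arm_command", "kwargs": {"steps": [[1,[-0.79,3.6,-0.68],0.083],[1,[-0.49,3.66,-0.68],0.083],[1,[-0.18,3.69,-0.68],0.083],[1,[0.13,3.69,-0.68],0.083],[1,[0.43,3.66,-0.68],0.083]]}}

```text
clock: 0.93
eef_pos: [405.8, 185.7, 273.7]
eef_rot: [-3.142, 0.0, 0.33]
wrist_force: [1.3, 1.6, 0.8]
finger_gap: 93.9
```

>>> {"fn": "arm_command", "kwargs": {"steps": [[1,[0.73,3.62,-0.68],0.083],[1,[1.03,3.54,-0.68],0.083],[1,[1.32,3.44,-0.68],0.083],[1,[1.6,3.32,-0.68],0.083],[1,[0,0,0],0]]}}

```text
clock: 1.35
eef_pos: [482.5, 56.2, 301.1]
eef_rot: [3.141, -0.001, -0.007]
wrist_force: [-0.0, -0.1, 0.0]
finger_gap: 94.0
```

>>> {"fn": "arm_command", "kwargs": {"steps": [[1,[0,0,0],0],[1,[0,0,0],0]]}}

```text
clock: 1.52
eef_pos: [480.1, 60.9, 300.2]
eef_rot: [-3.141, 0.001, 0.003]
wrist_force: [-0.7, -0.6, -0.1]
finger_gap: 94.1
```

```bash
python3 - <<'E'
from h import *
plan(480,60,300,0)
snap('wrist','w1')
E
```

```text
at [480.1  60.9 300.2] yaw 0.0028 gap 94.1 t 1.52 F [-0.7 -0.6 -0.1]
[[1, [-0.01, 0.09, 0.02], np.float64(0.003)]]
```

View pics/w1.png

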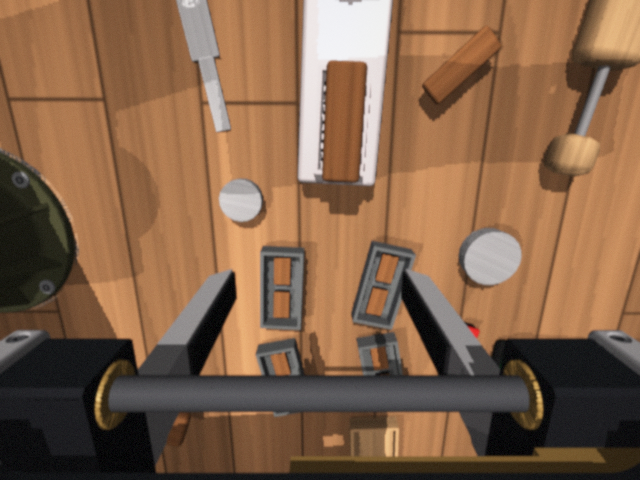

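The wrist view shows the seat brush at (345,120), the dryer frame around it, two trays at (283,288) and (384,285), and the other two partly behind the gripper.

```bash
cat >> h.py <<'E'
def fit(W,c,r,zlo,zhi,big=True):
    """minAreaRect of world points near c within r, z band; returns centre, long, short, yaw of long axis minus 90deg, median z"""
    m=(W[...,2]>zlo)&(W[...,2]<zhi)&(np.hypot(W[...,0]-c[0],W[...,1]-c[1])<r)
    if m.sum()<30: return None
    n,l,st,_=cv2.connectedComponentsWithStats(m.astype(np.uint8),connectivity=8)
    if big and n>2:
        k=1+np.argmax(st[1:,4]); m=l==k
    P=W[m]; xy=P[:,:2].astype(np.float32)
    (cx,cy),(w,h),a=cv2.minAreaRect(xy); a=np.deg2rad(a)
    if w<h: w,h=h,w; a+=np.pi/2
    a=(a-np.pi/2+np.pi/2)%np.pi-np.pi/2
    return dict(c=(round(cx,1),round(cy,1)),L=round(w,1),S=round(h,1),yaw=round(a,4),z=round(float(np.median(P[:,2])),1),n=int(m.sum()))
E
python3 - <<'E'
from h import *
for n,f in [('wrist','w1'),('top','t0')]:
    im,d,W=world(n,f)
    fl=W[(np.abs(W[...,2])<15)&(np.hypot(W[...,0]-480,W[...,1])<300)]
    print(n,'table z',np.median(fl[:,2]),fl[:,2].std())
    print('brush',fit(W,(504,148),90,68,90))
    print('dryer',fit(W,(504,220),190,30,46,False))
    print('frame',fit(W,(504,150),95,52,66,False))
    for c in [(577,-73),(577,-220),(440,-73),(440,-220)]: print('tray',fit(W,c,85,20,42))
    print('box',fit(W,(584,-417),120,15,34))
E
```

```text
wrist table z -0.9054089400819407 2.3967936941221155
brush {'c': (508.0, 150.9), 'L': 130.4, 'S': 44.1, 'yaw': np.float64(-0.0368), 'z': 76.8, 'n': 4745}
dryer {'c': (550.8, 179.4), 'L': 207.7, 'S': 186.7, 'yaw': np.float64(-0.0469), 'z': 38.8, 'n': 9591}
frame {'c': (506.2, 152.6), 'L': 119.8, 'S': 60.1, 'yaw': np.float64(-0.048), 'z': 59.0, 'n': 942}
tray {'c': (572.4, -72.2), 'L': 121.1, 'S': 60.9, 'yaw': np.float64(-0.2163), 'z': 30.4, 'n': 1178}
tray {'c': (575.1, -193.1), 'L': 65.2, 'S': 60.0, 'yaw': np.float64(0.1961), 'z': 25.6, 'n': 807}
tray {'c': (426.8, -76.8), 'L': 121.0, 'S': 60.0, 'yaw': np.float64(-0.0465), 'z': 30.7, 'n': 1124}
tray {'c': (419.9, -201.7), 'L': 60.8, 'S': 58.3, 'yaw': np.float64(-1.375), 'z': 25.0, 'n': 805}
box {'c': (575.0, -360.8), 'L': 80.2, 'S': 65.5, 'yaw': np.float64(-1.5354), 'z': 22.7, 'n': 505}
top table z 0.9917122073712401 3.706562590573728
brush {'c': (507.7, 151.1), 'L': 131.4, 'S': 45.4, 'yaw': np.float64(-0.0395), 'z': 78.0, 'n': 975}
dryer {'c': (546.5, 200.6), 'L': 330.8, 'S': 246.2, 'yaw': np.float64(-0.2804), 'z': 40.1, 'n': 2936}
frame {'c': (505.2, 153.0), 'L': 121.8, 'S': 61.2, 'yaw': np.float64(-0.0377), 'z': 60.1, 'n': 215}
tray {'c': (571.9, -72.0), 'L': 120.6, 'S': 61.7, 'yaw': np.float64(-0.218), 'z': 31.5, 'n': 378}
tray {'c': (580.7, -222.1), 'L': 120.5, 'S': 61.6, 'yaw': np.float64(0.1948), 'z': 31.7, 'n': 382}
tray {'c': (426.2, -76.3), 'L': 119.0, 'S': 60.3, 'yaw': np.float64(-0.042), 'z': 32.2, 'n': 336}
tray {'c': (426.3, -233.6), 'L': 120.2, 'S': 60.8, 'yaw': np.float64(0.2105), 'z': 32.0, 'n': 351}
box {'c': (576.8, -410.3), 'L': 162.0, 'S': 82.0, 'yaw': np.float64(0.0498), 'z': 23.7, 'n': 518}
```

```bash
python3 - <<'E'
from h import *
plan(508,151,100,-0.037,n=6)
E
```

```text
at [479.9  61.3 300.3] yaw 0.0037 gap 94.1 t 1.57 F [-0.4  0.1  0.6]
[[1, [0.47, -1.49, 3.34], np.float64(0.007)], [1, [0.46, -1.5, 3.34], np.float64(0.007)], [1, [0.45, -1.5, 3.34], np.float64(0.007)], [1, [0.44, -1.5, 3.34], np.float64(0.007)], [1, [0.43, -1.51, 3.34], np.float64(0.007)]]
[[1, [0.42, -1.51, 3.34], np.float64(0.007)]]
```

>>> {"fn": "arm_command", "kwargs": {"steps": [[1,[0.47,-1.49,3.34],0.007],[1,[0.46,-1.5,3.34],0.007],[1,[0.45,-1.5,3.34],0.007],[1,[0.44,-1.5,3.34],0.007],[1,[0.43,-1.51,3.34],0.007]]}}

```text
clock: 1.98
eef_pos: [503.0, 137.2, 132.2]
eef_rot: [-3.141, -0.0, -0.031]
wrist_force: [1.1, 0.2, -0.1]
finger_gap: 93.6
```

>>> {"fn": "arm_command", "kwargs": {"steps": [[1,[0.42,-1.51,3.34],0.007],[1,[0,0,0],0],[1,[0,0,0],0],[1,[0,0,0],0]]}}

```text
clock: 2.32
eef_pos: [508.8, 150.6, 101.9]
eef_rot: [-3.141, -0.002, -0.038]
wrist_force: [-0.2, 0.1, 1.3]
finger_gap: 93.9
```

```bash
python3 - <<'E'
from h import *
im,d,s=snap('wrist','w2')
W=world('wrist','w2')[2]
print('brush',fit(W,(508,151),90,68,90))
plan(508,151,63.5,-0.037)
E
```

```text
brush {'c': (507.7, 151.5), 'L': 129.1, 'S': 44.1, 'yaw': np.float64(-0.0379), 'z': 76.9, 'n': 12871}
at [509.1 150.3 102.4] yaw -0.0391 gap 94.0 t 2.37 F [0.7 0.5 0. ]
[[1, [-0.11, -0.06, 3.89], np.float64(-0.002)]]
```

View pics/w2.png

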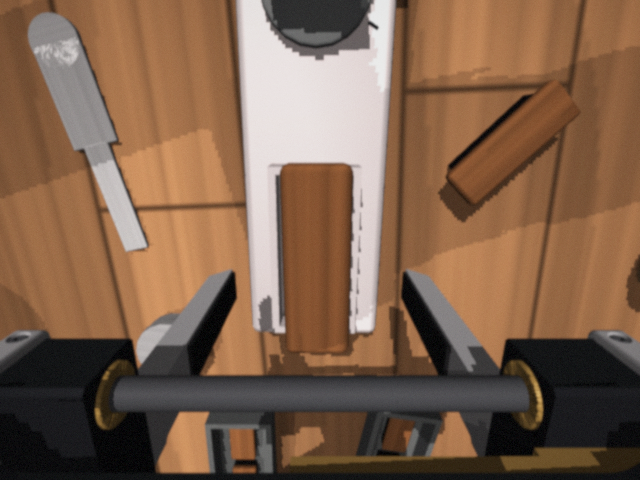

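The brush is centred between the open fingers, with its back at px (317,255) running along the finger gap. I'll descend and grip it.

>>> {"fn": "arm_command", "kwargs": {"steps": [[1,[-0.1,-0.05,1.9],0],[1,[0,0,1.9],0],[1,[0,0,0],0],[0,[0,0,0],0],[0,[0,0,0],0]], "force": 30}}

```text
clock: 2.78
eef_pos: [508.4, 150.7, 64.3]
eef_rot: [-3.141, -0.003, -0.04]
wrist_force: [0.8, 0.5, -0.0]
finger_gap: 84.0
```

>>> {"fn": "arm_command", "kwargs": {"steps": [[0,[0,0,0],0],[0,[0,0,0],0],[0,[0,0,0],0],[0,[0,0,0],0],[0,[0,0,0],0]]}}

```text
clock: 3.2
eef_pos: [507.6, 150.7, 62.4]
eef_rot: [-3.142, -0.0, -0.04]
wrist_force: [-0.6, 0.8, 0.1]
finger_gap: 50.9
```

>>> {"fn": "arm_command", "kwargs": {"steps": [[0,[0,0,0],0],[0,[0,0,-1.5],0],[0,[0,0,-2],0],[0,[0,0,-3],0],[0,[0,0,-3],0]]}}

```text
clock: 3.62
eef_pos: [507.0, 150.6, 157.8]
eef_rot: [3.141, 0.002, -0.04]
wrist_force: [-0.4, 0.2, -0.4]
finger_gap: 43.4
```

```bash
python3 - <<'E'
from h import *
plan(576.5,-400,160,0.05)
im,d,s=snap('wrist','w3')
W=world('wrist','w3')[2]
print('frame',fit(W,(506,152),95,52,66,False))
E
```

```text
at [507.  150.6 157.8] yaw -0.04 gap 43.4 t 3.62 F [-0.4  0.2 -0.4]
[[1, [0.65, 3.91, -0.02], np.float64(-0.006)], [1, [0.63, 3.91, -0.02], np.float64(-0.006)], [1, [0.6, 3.92, -0.02], np.float64(-0.006)], [1, [0.58, 3.92, -0.02], np.float64(-0.006)], [1, [0.55, 3.93, -0.02], np.float64(-0.006)]]
[[1, [0.53, 3.93, -0.02], np.float64(-0.006)], [1, [0.5, 3.93, -0.02], np.float64(-0.006)], [1, [0.48, 3.94, -0.02], np.float64(-0.006)], [1, [0.45, 3.94, -0.02], np.float64(-0.006)], [1, [0.43, 3.94, -0.02], np.float64(-0.006)]]
[[1, [0.4, 3.94, -0.02], np.float64(-0.006)], [1, [0.38, 3.95, -0.02], np.float64(-0.006)], [1, [0.35, 3.95, -0.02], np.float64(-0.006)], [1, [0.32, 3.95, -0.02], np.float64(-0.006)]]
frame {'c': (508.7, 208.3), 'L': 59.7, 'S': 9.8, 'yaw': np.float64(1.5438), 'z': 59.0, 'n': 625}
```

View pics/w3.png

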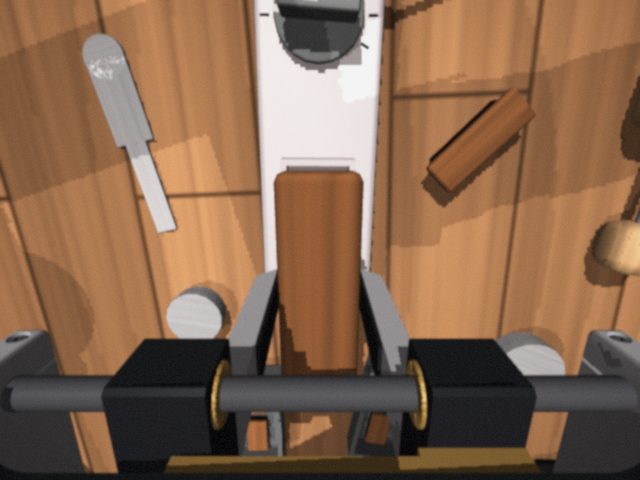

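The brush is held between the fingers (gap 43.4). I'll carry it to the box.

>>> {"fn": "arm_command", "kwargs": {"steps": [[0,[0.65,3.91,0],-0.006],[0,[0.63,3.91,0],-0.006],[0,[0.6,3.92,0],-0.006],[0,[0.58,3.92,0],-0.006],[0,[0.55,3.93,0],-0.006]]}}

```text
clock: 4.08
eef_pos: [532.0, -47.8, 157.1]
eef_rot: [3.142, 0.0, -0.009]
wrist_force: [0.3, 0.4, -0.6]
finger_gap: 43.7
```

>>> {"fn": "arm_command", "kwargs": {"steps": [[0,[0.53,3.93,0],-0.006],[0,[0.5,3.93,0],-0.006],[0,[0.48,3.94,0],-0.006],[0,[0.45,3.94,0],-0.006],[0,[0.43,3.94,0],-0.006]]}}

```text
clock: 4.5
eef_pos: [556.2, -244.7, 156.9]
eef_rot: [-3.141, 0.0, 0.02]
wrist_force: [0.6, 0.2, 0.3]
finger_gap: 43.9
```

>>> {"fn": "arm_command", "kwargs": {"steps": [[0,[0.4,3.94,0],-0.006],[0,[0.38,3.95,0],-0.006],[0,[0.35,3.95,0],-0.006],[0,[0.32,3.95,0],-0.006],[0,[0,0,0],0]]}}

```text
clock: 4.92
eef_pos: [574.1, -406.1, 155.2]
eef_rot: [3.142, 0.001, 0.04]
wrist_force: [0.2, -0.2, -1.2]
finger_gap: 44.0
```

>>> {"fn": "arm_command", "kwargs": {"steps": [[0,[0,0,0],0],[0,[0,0,0],0]]}}

```text
clock: 5.08
eef_pos: [575.4, -399.7, 156.5]
eef_rot: [-3.141, 0.001, 0.044]
wrist_force: [0.9, -0.5, -2.1]
finger_gap: 44.0
```

```bash
python3 - <<'E'
from h import *
im,d,s=snap('wrist','w4'); snap('top','t4')
W=world('wrist','w4')[2]
print('box',fit(W,(576,-410),120,15,34))
print('held',fit(W,(576,-400),130,140,210))
W=world('top','t4')[2]
print('box',fit(W,(576,-410),120,15,34), fit(W,(576,-400),110,140,200))
plan(576.8,-410.3,90,0.05)
E
```

```text
box {'c': (574.6, -346.2), 'L': 80.1, 'S': 31.8, 'yaw': np.float64(-1.5274), 'z': 23.0, 'n': 841}
held {'c': (575.4, -392.7), 'L': 117.7, 'S': 68.1, 'yaw': np.float64(0.0859), 'z': 171.2, 'n': 20325}
box None None
at [ 575.8 -399.   157.4] yaw 0.0452 gap 43.7 t 5.18 F [-0.3  0.  -1.1]
[[1, [0.03, 0.57, 3.37], np.float64(-0.002)], [1, [0.02, 0.57, 3.37], np.float64(-0.002)]]
```

View pics/w4.png

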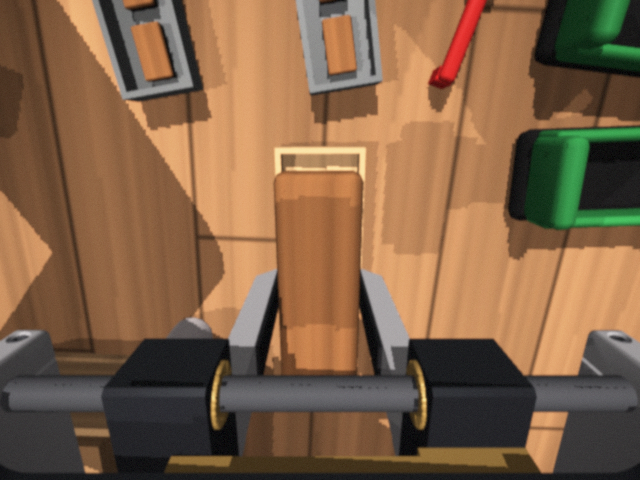

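View pics/t4.png

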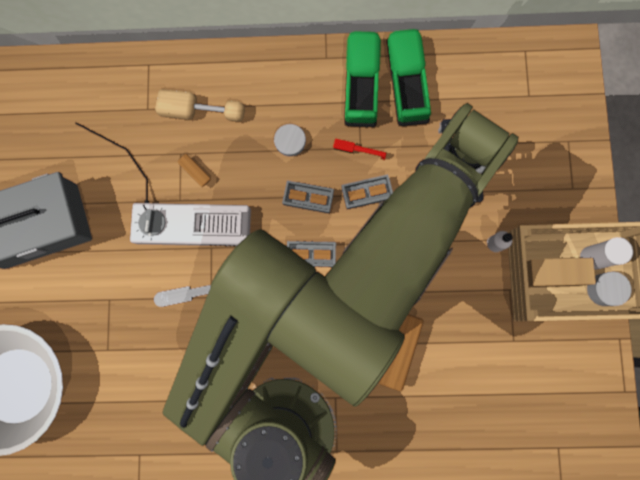

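```bash
python3 - <<'E'
from h import *
plan(577,-410.5,29,0.05,n=5)
E
```

```text
at [ 575.8 -399.   157.4] yaw 0.0452 gap 43.7 t 5.18 F [-0.3  0.  -1.1]
[[1, [0.01, 0.23, 2.57], np.float64(-0.001)], [1, [0.01, 0.23, 2.57], np.float64(-0.001)], [1, [0.01, 0.23, 2.57], np.float64(-0.001)], [1, [0.01, 0.23, 2.57], np.float64(-0.001)], [1, [0.01, 0.23, 2.57], np.float64(-0.001)]]
```

>>> {"fn": "arm_command", "kwargs": {"steps": [[0,[0.06,0.55,2.5],-0.002],[0,[0.06,0.55,2.5],-0.002],[0,[0,0,3],0],[0,[0,0,2.5],0],[0,[0,0,1.5],0]]}}

```text
clock: 5.6
eef_pos: [576.7, -409.3, 34.6]
eef_rot: [-3.14, 0.002, 0.049]
wrist_force: [-0.7, -0.1, -1.6]
finger_gap: 43.4
```

>>> {"fn": "arm_command", "kwargs": {"steps": [[0,[0,0,0.5],0],[0,[0,0,0],0],[0,[0,0,0],0]]}}

```text
clock: 5.85
eef_pos: [578.0, -411.1, 34.0]
eef_rot: [3.14, -0.002, 0.048]
wrist_force: [-0.4, -0.9, -0.6]
finger_gap: 43.5
```

>>> {"fn": "arm_command", "kwargs": {"steps": [[0,[0,0,0.25],0],[0,[0,0,0.15],0],[0,[0,0,0],0],[0,[0,0,0],0]]}}

```text
clock: 6.18
eef_pos: [577.3, -411.2, 28.7]
eef_rot: [3.141, -0.0, 0.048]
wrist_force: [0.6, -0.7, -1.1]
finger_gap: 43.8
```

```bash
python3 - <<'E'
from h import *
im,d,s=snap('wrist','w5')
plan(577,-410.5,28,0.05)
W=world('wrist','w5')[2]
m=W[230,318];print(m)
E
```

```text
at [ 577.3 -411.2   28.7] yaw 0.048 gap 43.6 t 6.23 F [ 0.4  0.2 -0.9]
[[1, [-0.03, -0.07, 0.07], np.float64(-0.002)]]
[ 575.53923669 -374.26434007   43.68857213]
```

View pics/w5.png

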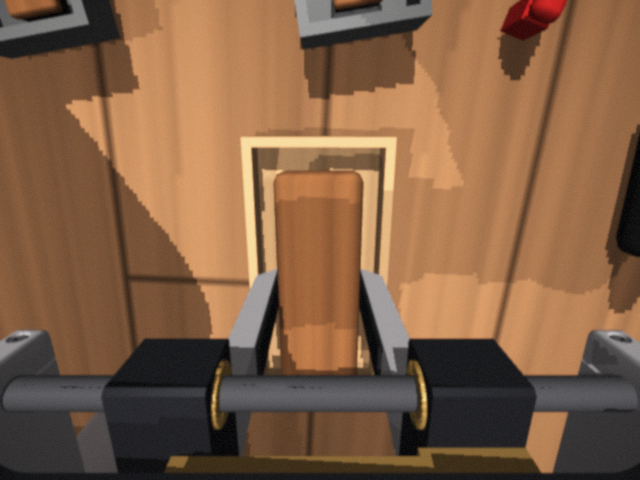

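The brush sits centred inside the box, back top at z≈43.7 against 43 expected. I'll lower it slightly, then release it.

>>> {"fn": "arm_command", "kwargs": {"steps": [[0,[0,0,0.1],0],[0,[0,0,0],0],[1,[0,0,0],0],[1,[0,0,0],0],[1,[0,0,0],0]]}}

```text
clock: 6.65
eef_pos: [577.2, -411.1, 27.3]
eef_rot: [3.142, -0.0, 0.048]
wrist_force: [0.1, -0.4, -0.3]
finger_gap: 60.0
```

>>> {"fn": "arm_command", "kwargs": {"steps": [[1,[0,0,0],0],[1,[0,0,0],0],[1,[0,0,-2],0],[1,[0,0,-4],0],[1,[0,-3,-3],0]]}}

```text
clock: 7.07
eef_pos: [575.1, -384.8, 118.3]
eef_rot: [3.14, -0.0, 0.045]
wrist_force: [0.3, 0.5, 0.2]
finger_gap: 92.6
```

>>> {"fn": "arm_command", "kwargs": {"steps": [[1,[0,-3,-2.5],0],[1,[0,-3,-2.5],0],[1,[0,-2,-1],0],[1,[0,0,0],0],[1,[0,0,0],0]]}}

```text
clock: 7.48
eef_pos: [572.3, -301.2, 177.5]
eef_rot: [3.141, -0.001, 0.049]
wrist_force: [-0.1, -1.1, 0.3]
finger_gap: 94.2
```

```bash
python3 - <<'E'
from h import *
im,d,s=snap('wrist','w6'); snap('top','t6')
W=world('wrist','w6')[2]
print('box',fit(W,(576,-410),120,15,30)); print('brush',fit(W,(576,-410),100,36,60))
W=world('top','t6')[2]
for c in [(577,-73),(577,-220),(427,-76),(427,-230)]: print('tray',fit(W,c,90,20,42))
print('frame',fit(W,(505.9,152.8),95,52,66,False))
plan(580,-222,120,0.195)
E
```

```text
box {'c': (577.3, -408.9), 'L': 158.6, 'S': 80.2, 'yaw': np.float64(0.0454), 'z': 22.9, 'n': 2016}
brush {'c': (577.5, -409.1), 'L': 127.3, 'S': 44.0, 'yaw': np.float64(0.0515), 'z': 42.0, 'n': 4603}
tray {'c': (571.8, -72.4), 'L': 120.0, 'S': 62.4, 'yaw': np.float64(-0.2218), 'z': 31.5, 'n': 377}
tray {'c': (593.3, -175.3), 'L': 63.6, 'S': 31.6, 'yaw': np.float64(0.8564), 'z': 32.0, 'n': 93}
tray {'c': (427.1, -49.9), 'L': 66.4, 'S': 59.6, 'yaw': np.float64(-0.0361), 'z': 32.1, 'n': 138}
tray None
frame {'c': (505.6, 152.8), 'L': 122.1, 'S': 61.4, 'yaw': np.float64(-0.0387), 'z': 59.9, 'n': 367}
at [ 571.7 -302.4  175.7] yaw 0.0476 gap 94.0 t 7.58 F [ 0.2 -0.3 -0.2]
[[1, [0.4, -2.66, 1.86], np.float64(-0.049)], [1, [0.54, -2.64, 1.86], np.float64(-0.049)], [1, [0.66, -2.61, 1.86], np.float64(-0.049)]]
```

View pics/w6.png

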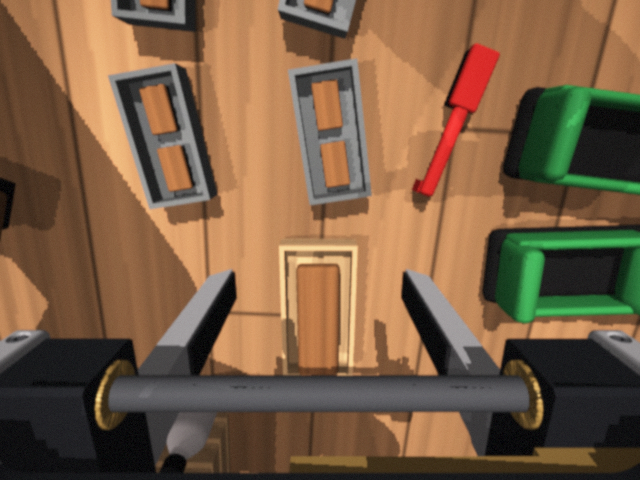

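View pics/t6.png

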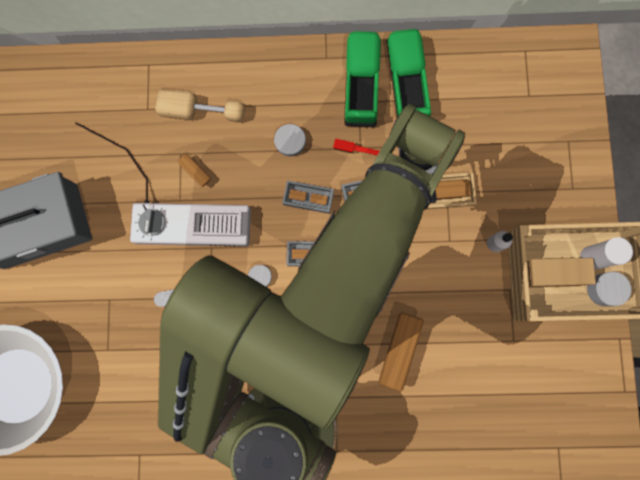

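The brush lies flat and centred in the box: px (318,318), top z 42, expected 43. Next I'll take the near tray at px (330,130) of that view. The red dauber at (455,120) stays clear.

```bash
python3 - <<'E'
from h import *
W=world('wrist','w6')[2]
for c in [(581,-222),(427,-230)]: print('tray',fit(W,c,85,20,42))
plan(581,-222,60,0.197)
E
```

```text
tray {'c': (580.8, -222.0), 'L': 120.4, 'S': 60.1, 'yaw': np.float64(0.1984), 'z': 30.8, 'n': 2615}
tray {'c': (426.2, -233.6), 'L': 120.3, 'S': 61.5, 'yaw': np.float64(0.2096), 'z': 30.2, 'n': 3643}
at [ 571.7 -302.4  175.7] yaw 0.0476 gap 94.0 t 7.58 F [ 0.2 -0.3 -0.2]
[[1, [0.33, -2.0, 2.89], np.float64(-0.037)], [1, [0.4, -1.98, 2.89], np.float64(-0.037)], [1, [0.48, -1.97, 2.89], np.float64(-0.037)], [1, [0.55, -1.95, 2.89], np.float64(-0.037)]]
```

>>> {"fn": "arm_command", "kwargs": {"steps": [[1,[0.33,-2.0,2.89],-0.037],[1,[0.4,-1.98,2.89],-0.037],[1,[0.48,-1.97,2.89],-0.037],[1,[0.55,-1.95,2.89],-0.038],[1,[0,0,0],0]]}}

```text
clock: 8.0
eef_pos: [578.6, -218.2, 53.9]
eef_rot: [-3.135, 0.008, 0.2]
wrist_force: [-1.1, 0.8, -0.5]
finger_gap: 94.3
```

>>> {"fn": "arm_command", "kwargs": {"steps": [[1,[0,0,0],0],[1,[0,0,0],0]]}}

```text
clock: 8.17
eef_pos: [581.6, -222.7, 61.6]
eef_rot: [3.141, -0.0, 0.195]
wrist_force: [-0.4, -0.0, -0.1]
finger_gap: 94.1
```

```bash
python3 - <<'E'
from h import *
plan(581,-222,7,0.198)
E
```

```text
at [ 581.6 -222.7   61.6] yaw 0.1953 gap 94.1 t 8.17 F [-0.4 -0.  -0.1]
[[1, [-0.02, -0.04, 2.73], np.float64(-0.001)], [1, [-0.02, -0.04, 2.73], np.float64(-0.001)]]
```

>>> {"fn": "arm_command", "kwargs": {"steps": [[1,[0,0,2.2],0],[1,[0,0,1.8],0],[1,[0,0,1.0],0],[1,[0,0,0.4],0],[0,[0,0,0],0]]}}

```text
clock: 8.58
eef_pos: [581.3, -222.0, 7.2]
eef_rot: [3.142, 0.0, 0.196]
wrist_force: [0.4, 1.1, 0.3]
finger_gap: 90.2
```

>>> {"fn": "arm_command", "kwargs": {"steps": [[0,[0,0,0],0],[0,[0,0,0],0],[0,[0,0,0],0],[0,[0,0,0],0],[0,[0,0,0],0]]}}

```text
clock: 9.0
eef_pos: [581.5, -221.4, 7.7]
eef_rot: [3.141, -0.001, 0.197]
wrist_force: [-1.3, 0.1, 3.3]
finger_gap: 59.8
```

>>> {"fn": "arm_command", "kwargs": {"steps": [[0,[0,0,0],0],[0,[0,0,0],0]]}}

```text
clock: 9.17
eef_pos: [581.5, -221.4, 7.7]
eef_rot: [3.141, -0.0, 0.197]
wrist_force: [-2.2, 0.3, 5.4]
finger_gap: 59.9
```

>>> {"fn": "arm_command", "kwargs": {"steps": [[0,[0,0,-1.5],0],[0,[0,0,-3],0],[0,[0,0,-3],0],[0,[0,0,-3],0],[0,[0,0,-1.5],0]]}}

```text
clock: 9.58
eef_pos: [582.2, -221.5, 130.8]
eef_rot: [3.139, -0.003, 0.197]
wrist_force: [-0.2, 0.0, -1.7]
finger_gap: 59.5
```

```bash
python3 - <<'E'
from h import *
plan(510,20,200,-0.042,op=0)
E
```

```text
at [ 582.2 -221.5  130.8] yaw 0.1971 gap 59.5 t 9.58 F [-0.2  0.  -1.7]
[[0, [-0.34, -3.59, -0.99], np.float64(0.034)], [0, [-0.46, -3.57, -0.99], np.float64(0.034)], [0, [-0.58, -3.55, -0.99], np.float64(0.034)], [0, [-0.7, -3.53, -0.99], np.float64(0.034)], [0, [-0.82, -3.51, -0.99], np.float64(0.034)]]
[[0, [-0.94, -3.48, -0.99], np.float64(0.034)], [0, [-1.06, -3.44, -0.99], np.float64(0.034)]]
```

>>> {"fn": "arm_command", "kwargs": {"steps": [[0,[-0.34,-3.59,-0.99],0.034],[0,[-0.46,-3.57,-0.99],0.034],[0,[-0.58,-3.55,-0.99],0.034],[0,[-0.7,-3.53,-0.99],0.034],[0,[-0.82,-3.51,-0.99],0.034]]}}

```text
clock: 10.0
eef_pos: [528.7, -47.2, 176.9]
eef_rot: [-3.141, 0.0, 0.025]
wrist_force: [1.3, 0.5, -1.0]
finger_gap: 59.8
```

>>> {"fn": "arm_command", "kwargs": {"steps": [[0,[-0.94,-3.48,-0.99],0.034],[0,[-1.06,-3.44,-0.99],0.035],[0,[0,0,0],0],[0,[0,0,0],0],[0,[0,0,0],0]]}}

```text
clock: 10.42
eef_pos: [509.0, 20.0, 196.2]
eef_rot: [3.141, 0.0, -0.041]
wrist_force: [-0.8, 0.3, -0.7]
finger_gap: 59.8
```

```bash
python3 - <<'E'
from h import *
im,d,s=snap('wrist','w7'); snap('scene','s7')
im,d,W=world('wrist','w7')
print('frame',fit(W,(506,152),95,52,66,False))
print('held tray',fit(W,(510,20),100,195,235,False))
# housing edges: for y slices, x extents of z in 33..46
m=(W[...,2]>33)&(np.abs(W[...,0]-510)<70)&(W[...,1]>90)
P=W[m]; L=[];Rr=[]
for y in np.arange(95,240,4):
    q=P[np.abs(P[:,1]-y)<2]
    if len(q)<20: continue
    L.append((y,q[:,0].min()));Rr.append((y,q[:,0].max()))
for A in (L,Rr):
    A=np.array(A); 
    for _ in range(3):
        p=np.polyfit(A[:,0],A[:,1],1); r=A[:,1]-np.polyval(p,A[:,0]); A=A[abs(r)<max(1.0,2*r.std())]
    print(len(A),p,np.polyval(p,152.8),r.std())
plan(510,20,200,-0.042)
E
```

```text
frame {'c': (505.8, 148.5), 'L': 111.7, 'S': 60.1, 'yaw': np.float64(-0.048), 'z': 58.9, 'n': 2243}
held tray {'c': (509.2, 21.6), 'L': 116.3, 'S': 84.0, 'yaw': np.float64(-0.0415), 'z': 209.2, 'n': 25628}
30 [4.46478332e-02 4.49764830e+02] 456.58701898488795 0.312702703067274
29 [4.79268067e-02 5.48285916e+02] 555.6091323006843 0.3158151609398086
at [509.   19.4 195.8] yaw -0.0429 gap 59.6 t 10.52 F [-0.3 -0.6 -1.5]
[[1, [0.1, -0.07, -0.42], np.float64(-0.001)]]
```

View pics/w7.png

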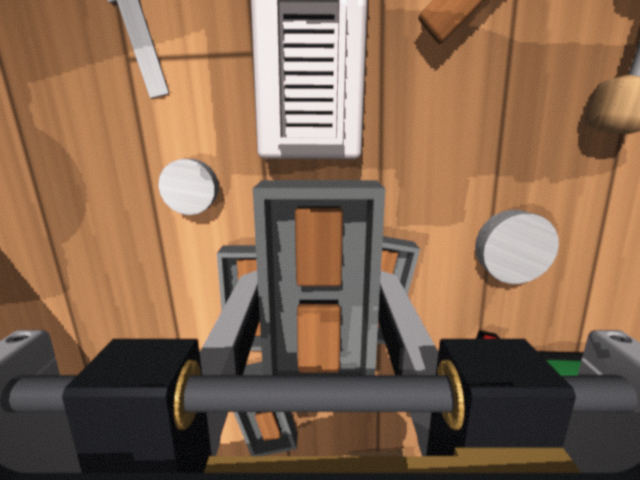

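```bash
cat >> h.py <<'E'
SEAT=np.array([506.0,152.8]); SY=-0.046
def tgt(off): return SEAT+off*np.array([-np.sin(SY),np.cos(SY)])
def held(f,h=25):
    """in-hand: end edge and lateral centre of the held tray's rim, tool coordinates"""
    im,d,W=world('wrist',f); z=np.load('pics/%s.npz'%f); a=z['rot'][2]
    q=W-z['pos']; lx=q[...,0]*np.cos(a)+q[...,1]*np.sin(a); ly=-q[...,0]*np.sin(a)+q[...,1]*np.cos(a)
    m=(np.abs(q[...,2]-h)<6)&(np.abs(lx)<36)&(ly>20)&(ly<75)
    e=[ly[m&(np.abs(lx-x)<2)].max() for x in range(-24,25,4)]
    p=np.polyfit(range(-24,25,4),e,1)
    print('rim z rel',np.median(q[...,2][m]),'end at',np.median(e),'-> centre dy',np.median(e)-60,'skew',p[0],'lat',(np.percentile(lx[m],1)+np.percentile(lx[m],99))/2)
E
python3 - <<'E'
from h import *
held('w7')
print(tgt(-24),tgt(0))
t=tgt(-24); plan(t[0],t[1],110,SY,op=0)
E
```

```text
rim z rel 23.356061095900515 end at 59.65791375749782 -> centre dy -0.3420862425021767 skew -0.001865429161587453 lat 0.20978669607942813
[504.8963893  128.82538752] [506.  152.8]
at [509.   19.4 195.8] yaw -0.0429 gap 59.6 t 10.52 F [-0.3 -0.6 -1.5]
[[0, [-0.22, -2.73, 2.15], np.float64(0.001)], [0, [-0.22, -2.73, 2.15], np.float64(0.001)], [0, [-0.22, -2.73, 2.15], np.float64(0.001)], [0, [-0.23, -2.73, 2.15], np.float64(0.001)]]
```

>>> {"fn": "arm_command", "kwargs": {"steps": [[0,[-0.23,-2.75,1.0],0.001],[0,[-0.22,-2.75,2.5],0.001],[0,[-0.22,-2.75,2.6],0.001],[0,[-0.23,-2.75,2.5],0],[0,[0,0,0],0]]}}

```text
clock: 10.93
eef_pos: [502.5, 132.6, 105.3]
eef_rot: [3.14, 0.007, -0.044]
wrist_force: [0.6, -0.3, -1.3]
finger_gap: 60.1
```

>>> {"fn": "arm_command", "kwargs": {"steps": [[0,[0,0,0],0],[0,[0,0,0],0]]}}

```text
clock: 11.1
eef_pos: [505.3, 129.6, 110.6]
eef_rot: [3.141, -0.0, -0.046]
wrist_force: [0.4, -0.3, -0.2]
finger_gap: 59.3
```

```bash
python3 - <<'E'
from h import *
im,d,s=snap('wrist','w8'); held('w8')
im,d,W=world('wrist','w8'); print('frame',fit(W,(506,152),95,52,66,False))
plan(504.9,129.1,62,SY,op=0)
E
```

```text
rim z rel 23.36036118688135 end at 59.64398009269716 -> centre dy -0.35601990730283717 skew -0.000515604830166391 lat 0.18040672981974382
frame {'c': (508.0, 197.1), 'L': 60.1, 'S': 30.2, 'yaw': np.float64(1.5243), 'z': 59.0, 'n': 1445}
at [505.5 129.5 111.1] yaw -0.0463 gap 59.9 t 11.15 F [ 0.7  0.  -1.1]
[[0, [-0.03, 0.02, 2.45], np.float64(-0.0)], [0, [-0.03, 0.02, 2.45], np.float64(-0.0)]]
```

View pics/w8.png

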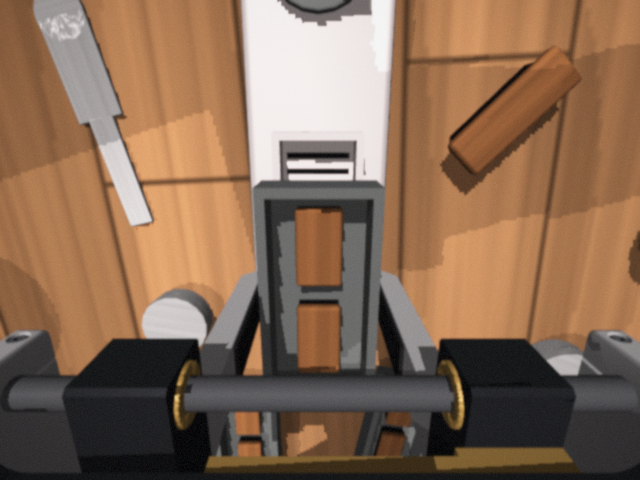

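The tray is lined up over the seat, its rim end at row 183 and the frame at rows 135-180. Lowering it.

>>> {"fn": "arm_command", "kwargs": {"steps": [[0,[-0.05,0.04,1.5],0],[0,[0,0,1.5],0],[0,[0,0,1.0],0],[0,[0,0,0.5],0],[0,[0,0,0.0],0]]}}

```text
clock: 11.57
eef_pos: [504.2, 129.5, 65.0]
eef_rot: [3.141, 0.001, -0.046]
wrist_force: [0.4, 0.5, -1.4]
finger_gap: 60.3
```

>>> {"fn": "arm_command", "kwargs": {"steps": [[0,[0,0,0.2],0],[0,[0,0,0],0],[0,[0,0,0],0]]}}

```text
clock: 11.82
eef_pos: [504.6, 130.2, 64.0]
eef_rot: [-3.141, -0.001, -0.045]
wrist_force: [0.3, -0.5, -1.8]
finger_gap: 59.8
```

>>> {"fn": "arm_command", "kwargs": {"steps": [[0,[0,0,0.15],0],[0,[0,0,0],0],[0,[0,0,0],0]]}}

```text
clock: 12.07
eef_pos: [504.3, 130.2, 62.0]
eef_rot: [-3.142, -0.0, -0.045]
wrist_force: [-0.3, 0.5, -0.8]
finger_gap: 59.8
```

>>> {"fn": "arm_command", "kwargs": {"steps": [[0,[0.03,0.07,0.1],0],[0,[0,0,0],0],[0,[0,0,0],0]]}}

```text
clock: 12.32
eef_pos: [504.5, 129.9, 61.6]
eef_rot: [-3.141, -0.0, -0.045]
wrist_force: [-4.2, 3.0, 8.3]
finger_gap: 59.8
```

```bash
python3 - <<'E'
from h import *
im,d,s=snap('wrist','w9'); held('w9');snap('scene','s9')
im,d,W=world('wrist','w9'); print('frame',fit(W,(506,152),95,52,63,False))
plan(504.9,129.1,62,SY,op=0)
crop('s9',360,220,560,360,4,'s9c')
E
```

```text
rim z rel 23.354085150046785 end at 59.67672983087961 -> centre dy -0.3232701691203914 skew -0.0014912889831353675 lat 0.1604250934789011
frame {'c': (508.7, 143.3), 'L': 140.6, 'S': 62.3, 'yaw': np.float64(-0.0061), 'z': 62.3, 'n': 6050}
at [504.5 129.9  61.7] yaw -0.0448 gap 59.7 t 12.42 F [-4.7  3.1  7.7]
[[0, [0.04, 0.08, -0.03], np.float64(0.001)]]
```

View pics/s9c.png

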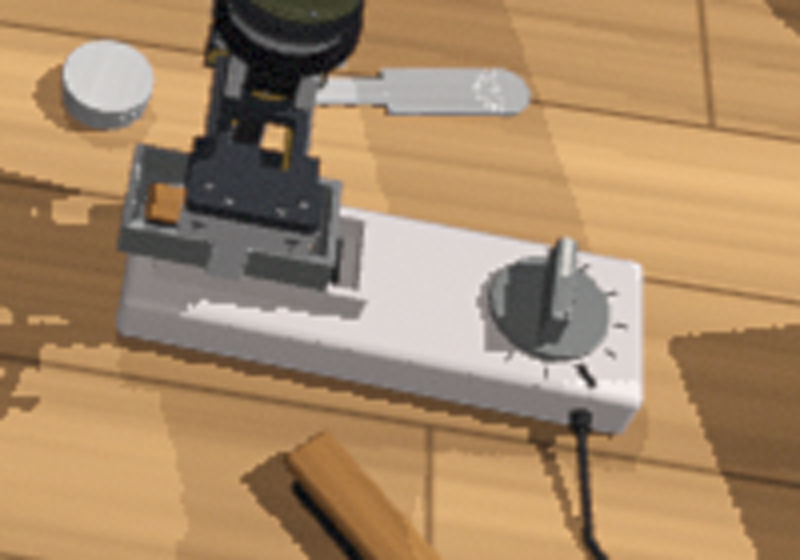

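The tray is seated: contact force 8 N at the expected height. Releasing and backing up to look.

>>> {"fn": "arm_command", "kwargs": {"steps": [[1,[0,0,0],0],[1,[0,0,0],0],[1,[0,0,0],0],[1,[0,0,0],0],[1,[0,0,0],0]]}}

```text
clock: 12.83
eef_pos: [504.5, 129.4, 60.8]
eef_rot: [3.142, 0.0, -0.045]
wrist_force: [0.7, -0.2, 0.1]
finger_gap: 89.7
```

>>> {"fn": "arm_command", "kwargs": {"steps": [[1,[0,0,0],0],[1,[0,0,-2],0],[1,[0,0,-3],0],[1,[0,1,-3],0],[1,[0,3,-3],0]]}}

```text
clock: 13.25
eef_pos: [502.5, 91.5, 171.7]
eef_rot: [-3.141, 0.0, -0.042]
wrist_force: [0.4, -0.4, 0.7]
finger_gap: 94.3
```

>>> {"fn": "arm_command", "kwargs": {"steps": [[1,[0,4,-1.5],0],[1,[0,4,0],0],[1,[0,2,0],0],[1,[0,0,0],0],[1,[0,0,0],0]]}}

```text
clock: 13.67
eef_pos: [498.2, -9.6, 185.0]
eef_rot: [-3.142, -0.0, -0.047]
wrist_force: [0.2, 0.9, -0.7]
finger_gap: 93.6
```

```bash
cat >> h.py <<'E'
def stackcheck(W,k):
    zt=[86,112,138,164,190][k-1]
    r=fit(W,SEAT,110,zt-8,zt+6); print('stack',k,r)
    if r:
        a=SY; q=np.array(r['c'])-SEAT
        print('  dryer-frame dx %.1f dy %.1f dyaw %.3f'%(q[0]*np.cos(a)+q[1]*np.sin(a),-q[0]*np.sin(a)+q[1]*np.cos(a),r['yaw']-a))
    # level: plane of the rim points
    m=(np.abs(W[...,2]-(zt-1))<7)&(np.hypot(W[...,0]-SEAT[0],W[...,1]-SEAT[1])<100)
    P=W[m]; A=np.c_[P[:,:2]-SEAT,np.ones(len(P))]
    c=np.linalg.lstsq(A,P[:,2],rcond=None)[0]; res=P[:,2]-A@c; k_=abs(res)<2
    c=np.linalg.lstsq(A[k_],P[k_,2],rcond=None)[0]; print('  tilt',c[:2].round(3),'z',c[2].round(1))
E
python3 - <<'E'
from h import *
im,d,s=snap('wrist','w10')
W=world('wrist','w10')[2]
stackcheck(W,1)
for c in [(572,-72),(426,-76),(426,-233)]: print('tray',fit(W,c,85,20,42))
plan(572,-72,60,-0.218)
E
```

```text
stack 1 {'c': (504.2, 116.2), 'L': 93.6, 'S': 60.2, 'yaw': np.float64(-0.0468), 'z': 84.9, 'n': 2510}
  dryer-frame dx -0.1 dy -36.6 dyaw -0.001
  tilt [ 0.001 -0.001] z 84.9
tray {'c': (572.5, -72.4), 'L': 120.9, 'S': 61.3, 'yaw': np.float64(-0.2168), 'z': 30.6, 'n': 2069}
tray {'c': (426.5, -76.9), 'L': 120.5, 'S': 60.5, 'yaw': np.float64(-0.0478), 'z': 30.5, 'n': 1899}
tray {'c': (433.3, -265.7), 'L': 60.9, 'S': 56.0, 'yaw': np.float64(-1.3745), 'z': 30.1, 'n': 862}
at [498.3  -8.7 185. ] yaw -0.0457 gap 94.0 t 13.72 F [-0.3  0.3 -0. ]
[[1, [1.91, 1.5, 3.12], np.float64(0.043)], [1, [1.98, 1.41, 3.12], np.float64(0.043)], [1, [2.03, 1.33, 3.12], np.float64(0.043)], [1, [2.09, 1.24, 3.12], np.float64(0.043)]]
```

View pics/w10.png

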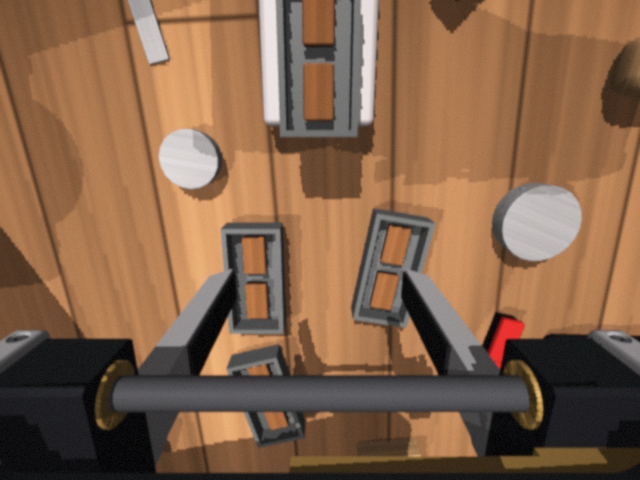

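Tray 1 is level and in line: dx −0.1, far end at −83.4 so centre −23.4, yaw error 0.001. Next is the tray at px (393,267). The other trays are where they were.

>>> {"fn": "arm_command", "kwargs": {"steps": [[1,[1.91,1.5,3.12],0.043],[1,[1.98,1.41,3.12],0.043],[1,[2.03,1.33,3.0],0.043],[1,[2.13,1.24,2.5],0.042],[1,[0,0,0.7],0]]}}

```text
clock: 14.13
eef_pos: [572.7, -72.7, 55.7]
eef_rot: [3.141, 0.005, -0.219]
wrist_force: [-1.4, -0.4, 0.0]
finger_gap: 94.1
```

>>> {"fn": "arm_command", "kwargs": {"steps": [[1,[0,0,0],0],[1,[0,0,0],0]]}}

```text
clock: 14.3
eef_pos: [572.3, -71.0, 60.8]
eef_rot: [-3.141, 0.001, -0.214]
wrist_force: [0.7, 0.5, -0.3]
finger_gap: 93.8
```

```bash
python3 - <<'E'
from h import *
plan(572.3,-72.3,7.3,-0.217,n=4)
E
```

```text
at [572.3 -71.   60.8] yaw -0.2142 gap 93.8 t 14.3 F [ 0.7  0.5 -0.3]
[[1, [0.01, 0.03, 1.34], np.float64(0.001)], [1, [0.01, 0.03, 1.34], np.float64(0.001)], [1, [0.01, 0.03, 1.34], np.float64(0.001)], [1, [0.01, 0.03, 1.34], np.float64(0.001)]]
```

>>> {"fn": "arm_command", "kwargs": {"steps": [[1,[0.02,0.08,2.2],0.002],[1,[0,0,1.7],0],[1,[0,0,1.0],0],[1,[0,0,0.4],0],[0,[0,0,0],0]]}}

```text
clock: 14.72
eef_pos: [572.4, -72.5, 8.1]
eef_rot: [-3.142, -0.0, -0.217]
wrist_force: [0.1, -0.3, -0.6]
finger_gap: 89.9
```

>>> {"fn": "arm_command", "kwargs": {"steps": [[0,[0,0,0],0],[0,[0,0,0],0],[0,[0,0,0],0],[0,[0,0,0],0],[0,[0,0,0],0]]}}

```text
clock: 15.13
eef_pos: [572.6, -73.1, 8.1]
eef_rot: [-3.142, -0.001, -0.218]
wrist_force: [-0.6, 0.4, 4.1]
finger_gap: 59.6
```

>>> {"fn": "arm_command", "kwargs": {"steps": [[0,[0,0,0],0],[0,[0,0,0],0]]}}

```text
clock: 15.3
eef_pos: [572.6, -73.1, 8.1]
eef_rot: [-3.142, -0.001, -0.218]
wrist_force: [-1.8, 0.4, 4.2]
finger_gap: 59.6
```

>>> {"fn": "arm_command", "kwargs": {"steps": [[0,[0,0,-1.5],0],[0,[0,0,-3],0],[0,[0,0,-4],0],[0,[0,0,-4],0],[0,[0,0,-2.5],0]]}}

```text
clock: 15.72
eef_pos: [573.0, -73.2, 161.5]
eef_rot: [-3.142, -0.003, -0.218]
wrist_force: [0.7, -0.4, -0.6]
finger_gap: 59.5
```

```bash
python3 - <<'E'
from h import *
plan(506,80,180,SY,op=0)
E
```

```text
at [573.  -73.2 161.5] yaw -0.2179 gap 59.5 t 15.72 F [ 0.7 -0.4 -0.6]
[[0, [-1.97, -2.7, -0.37], np.float64(-0.034)], [0, [-1.88, -2.77, -0.37], np.float64(-0.034)], [0, [-1.78, -2.83, -0.37], np.float64(-0.034)], [0, [-1.68, -2.89, -0.37], np.float64(-0.034)], [0, [-1.58, -2.95, -0.37], np.float64(-0.034)]]
```

>>> {"fn": "arm_command", "kwargs": {"steps": [[0,[-1.97,-2.7,-0.37],-0.034],[0,[-1.88,-2.77,-0.37],-0.034],[0,[-1.78,-2.83,-0.37],-0.034],[0,[-1.68,-2.89,-0.37],-0.034],[0,[-1.58,-2.95,-0.37],-0.035]]}}

```text
clock: 16.13
eef_pos: [504.6, 81.4, 176.1]
eef_rot: [3.142, 0.0, -0.046]
wrist_force: [-0.3, 1.1, -0.8]
finger_gap: 59.8
```

>>> {"fn": "arm_command", "kwargs": {"steps": [[0,[0,0,0],0],[0,[0,0,0],0],[0,[0,0,0],0]]}}

```text
clock: 16.38
eef_pos: [505.7, 79.9, 176.0]
eef_rot: [3.141, 0.0, -0.047]
wrist_force: [0.1, -0.1, -1.6]
finger_gap: 59.9
```

```bash
python3 - <<'E'
from h import *
im,d,s=snap('wrist','w11'); held('w11')
plan(506,153,132,SY,op=0)
E
```

```text
rim z rel 22.932238272936814 end at 60.72189617308084 -> centre dy 0.7218961730808431 skew 0.00022642515314964158 lat 0.18838147678985706
at [505.8  79.5 175.8] yaw -0.048 gap 59.8 t 16.43 F [-1.1  0.  -1.1]
[[0, [-0.11, -2.45, 1.46], np.float64(-0.001)], [0, [-0.11, -2.45, 1.46], np.float64(-0.001)], [0, [-0.11, -2.45, 1.46], np.float64(-0.001)]]
```

View pics/w11.png

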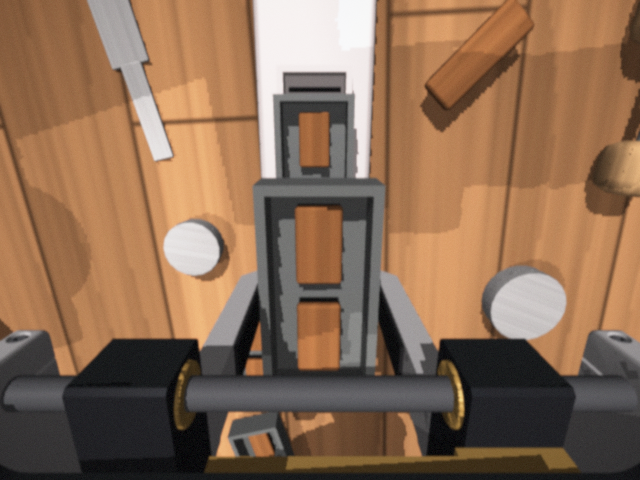

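>>> {"fn": "arm_command", "kwargs": {"steps": [[0,[-0.1,-2.4,1.0],0],[0,[-0.11,-2.45,2.0],0],[0,[-0.11,-2.42,2.5],0],[0,[0,0,1.1],0],[0,[0,0,0],0]]}}

```text
clock: 16.85
eef_pos: [504.8, 152.4, 107.1]
eef_rot: [3.14, 0.005, -0.047]
wrist_force: [0.2, -0.3, -2.0]
finger_gap: 59.7
```

>>> {"fn": "arm_command", "kwargs": {"steps": [[0,[0,0,0],0],[0,[0,0,0],0]]}}

```text
clock: 17.02
eef_pos: [506.6, 151.9, 111.1]
eef_rot: [-3.141, -0.001, -0.049]
wrist_force: [0.5, -0.6, -1.8]
finger_gap: 59.7
```

```bash
python3 - <<'E'
from h import *
im,d,s=snap('wrist','w12'); held('w12')
plan(506,152.1,88.5,SY,op=0)
E
```

```text
rim z rel 22.94662169460473 end at 60.732921398447324 -> centre dy 0.7329213984473242 skew -0.0009558217945161276 lat 0.13713319346712893
at [506.6 152.  111.3] yaw -0.0486 gap 60.0 t 17.07 F [ 0.3 -0.  -1.3]
[[0, [-0.06, -0.01, 2.28], np.float64(-0.003)]]
```

>>> {"fn": "arm_command", "kwargs": {"steps": [[0,[-0.05,0,0.8],-0.002],[0,[0,0,0.7],0],[0,[0,0,0.4],0],[0,[0,0,0.2],0],[0,[0,0,0],0]]}}

```text
clock: 17.48
eef_pos: [505.1, 152.9, 88.6]
eef_rot: [3.141, 0.001, -0.045]
wrist_force: [-1.0, 0.1, -0.8]
finger_gap: 59.6
```

>>> {"fn": "arm_command", "kwargs": {"steps": [[0,[0,0,0.1],0],[0,[0,0,0],0],[0,[0,0,0],0]]}}

```text
clock: 17.73
eef_pos: [505.3, 153.0, 88.2]
eef_rot: [-3.142, -0.0, -0.045]
wrist_force: [-0.2, 0.1, -1.4]
finger_gap: 59.9
```

>>> {"fn": "arm_command", "kwargs": {"steps": [[0,[0,0,0.1],0],[0,[0,0,0],0],[0,[0,0,0],0]]}}

```text
clock: 17.98
eef_pos: [505.4, 153.1, 88.0]
eef_rot: [-3.141, -0.001, -0.045]
wrist_force: [-3.4, -2.2, 9.9]
finger_gap: 59.7
```

>>> {"fn": "arm_command", "kwargs": {"steps": [[0,[0,0,-0.2],0],[0,[0.05,0.1,0],0],[0,[0,0,0],0],[0,[0,0,0.18],0],[0,[0,0,0],0]]}}

```text
clock: 18.4
eef_pos: [505.9, 152.0, 88.0]
eef_rot: [-3.141, -0.001, -0.045]
wrist_force: [-3.4, -1.0, 11.1]
finger_gap: 59.8
```

>>> {"fn": "arm_command", "kwargs": {"steps": [[0,[0,0,0],0],[1,[0,0,0],0],[1,[0,0,0],0],[1,[0,0,0],0],[1,[0,0,0],0]]}}

```text
clock: 18.82
eef_pos: [505.7, 152.0, 87.1]
eef_rot: [3.142, 0.0, -0.045]
wrist_force: [-0.1, -1.1, -0.7]
finger_gap: 83.4
```

>>> {"fn": "arm_command", "kwargs": {"steps": [[1,[0,0,0],0],[1,[0,0,0],0],[1,[0,0,-2],0],[1,[0,0,-4],0],[1,[0,1,-3],0]]}}

```text
clock: 19.23
eef_pos: [505.1, 142.8, 179.1]
eef_rot: [-3.141, 0.0, -0.044]
wrist_force: [-0.0, 0.2, 1.0]
finger_gap: 94.1
```

>>> {"fn": "arm_command", "kwargs": {"steps": [[1,[0,3,-1.5],0],[1,[0,4,0],0],[1,[0,4,0],0],[1,[0,2,0],0],[1,[0,0,0],0]]}}

```text
clock: 19.65
eef_pos: [499.2, 8.9, 192.5]
eef_rot: [3.141, -0.0, -0.048]
wrist_force: [1.0, 0.4, -0.0]
finger_gap: 94.3
```

```bash
python3 - <<'E'
from h import *
im,d,s=snap('wrist','w13')
W=world('wrist','w13')[2]
stackcheck(W,2)
stackcheck(W,1)
for c in [(426,-76),(426,-233)]: print('tray',fit(W,c,85,20,42))
plan(426.5,-76.7,60,-0.046)
E
```

```text
stack 2 {'c': (505.5, 133.8), 'L': 81.4, 'S': 60.3, 'yaw': np.float64(-0.0485), 'z': 110.9, 'n': 2617}
  dryer-frame dx 0.4 dy -19.0 dyaw -0.003
  tilt [ 0.001 -0.002] z 110.9
stack 1 {'c': (505.7, 139.6), 'L': 82.8, 'S': 50.3, 'yaw': np.float64(-0.046), 'z': 89.0, 'n': 5191}
  dryer-frame dx 0.3 dy -13.2 dyaw 0.000
  tilt [0.004 0.027] z 89.1
tray {'c': (426.6, -77.0), 'L': 121.2, 'S': 60.4, 'yaw': np.float64(-0.0488), 'z': 30.5, 'n': 1798}
tray {'c': (432.0, -259.8), 'L': 68.8, 'S': 60.8, 'yaw': np.float64(0.2082), 'z': 30.0, 'n': 942}
at [499.4  10.6 192.4] yaw -0.048 gap 93.9 t 19.7 F [-0.2  0.5 -0.7]
[[1, [-1.37, 1.81, 2.65], np.float64(-0.0)], [1, [-1.37, 1.81, 2.65], np.float64(-0.0)], [1, [-1.37, 1.81, 2.65], np.float64(-0.0)], [1, [-1.37, 1.81, 2.65], np.float64(-0.0)], [1, [-1.38, 1.81, 2.65], np.float64(-0.0)]]
```

View pics/w13.png

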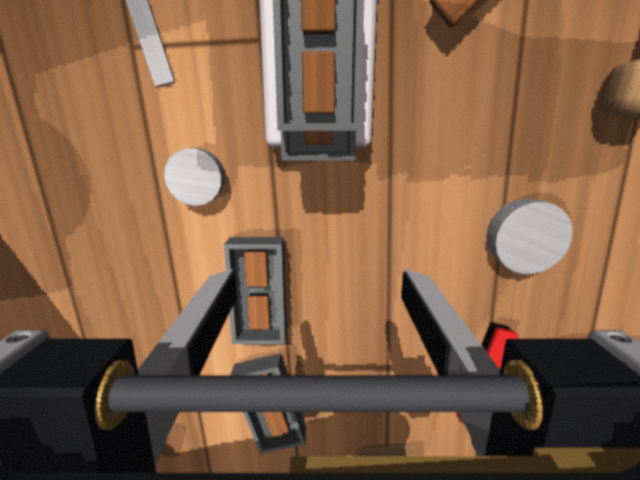

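Tray 2 sits level with dx 0.4 and dy 0.3. Next is the tray at px (258,290). Tin_a at (194,177) is more than 80 mm away in y, so it's clear of the fingers.

>>> {"fn": "arm_command", "kwargs": {"steps": [[1,[-1.37,1.81,3.0],0],[1,[-1.37,1.81,3.0],0],[1,[-1.37,1.81,3.0],0],[1,[-1.37,1.81,2.5],0],[1,[-1.37,1.81,1.74],0]]}}

```text
clock: 20.12
eef_pos: [425.5, -74.7, 57.8]
eef_rot: [-3.141, 0.002, -0.044]
wrist_force: [-0.5, 0.0, 0.1]
finger_gap: 94.1
```

>>> {"fn": "arm_command", "kwargs": {"steps": [[1,[0,0,0],0],[1,[0,0,0],0],[1,[0,0,0],0]]}}

```text
clock: 20.37
eef_pos: [428.0, -74.6, 60.6]
eef_rot: [3.141, -0.001, -0.045]
wrist_force: [0.1, 0.3, -0.2]
finger_gap: 94.2
```

```bash
python3 - <<'E'
from h import *
plan(426.6,-76.9,8,-0.048,n=4)
E
```

```text
at [428.  -74.6  60.6] yaw -0.0445 gap 94.2 t 20.37 F [ 0.1  0.3 -0.2]
[[1, [-0.03, 0.06, 1.32], np.float64(0.001)], [1, [-0.03, 0.06, 1.32], np.float64(0.001)], [1, [-0.03, 0.06, 1.32], np.float64(0.001)], [1, [-0.03, 0.06, 1.32], np.float64(0.001)]]
```

>>> {"fn": "arm_command", "kwargs": {"steps": [[1,[-0.12,0.18,2.2],0.003],[1,[0,0,1.7],0],[1,[0,0,1.0],0],[1,[0,0,0.36],0],[0,[0,0,0],0]]}}

```text
clock: 20.78
eef_pos: [426.0, -76.5, 7.3]
eef_rot: [-3.141, 0.0, -0.047]
wrist_force: [-0.6, 0.4, -0.3]
finger_gap: 90.3
```

>>> {"fn": "arm_command", "kwargs": {"steps": [[0,[0,0,0],0],[0,[0,0,0],0],[0,[0,0,0],0],[0,[0,0,0],0],[0,[0,0,0],0]]}}

```text
clock: 21.2
eef_pos: [425.9, -77.0, 7.7]
eef_rot: [3.141, -0.001, -0.048]
wrist_force: [-0.7, 0.9, 3.9]
finger_gap: 60.0
```

>>> {"fn": "arm_command", "kwargs": {"steps": [[0,[0,0,0],0],[0,[0,0,0],0]]}}

```text
clock: 21.37
eef_pos: [425.9, -77.0, 7.7]
eef_rot: [3.141, -0.001, -0.048]
wrist_force: [-1.1, 1.0, 6.8]
finger_gap: 60.0
```

>>> {"fn": "arm_command", "kwargs": {"steps": [[0,[0,0,-1.5],0],[0,[0,0,-3],0],[0,[0,0,-4],0],[0,[0,0,-4],0],[0,[0,0,-4],0]]}}

```text
clock: 21.78
eef_pos: [425.0, -76.8, 174.1]
eef_rot: [-3.141, 0.001, -0.048]
wrist_force: [0.3, 0.4, -1.5]
finger_gap: 59.9
```

```bash
python3 - <<'E'
from h import *
plan(504.5,60,200,SY,op=0)
E
```

```text
at [425.  -76.8 174.1] yaw -0.0481 gap 59.9 t 21.78 F [ 0.3  0.4 -1.5]
[[0, [1.46, -2.81, -0.52], np.float64(-0.0)], [0, [1.46, -2.81, -0.52], np.float64(-0.0)], [0, [1.46, -2.81, -0.52], np.float64(-0.0)], [0, [1.46, -2.81, -0.52], np.float64(-0.0)], [0, [1.46, -2.81, -0.52], np.float64(-0.0)]]
```

>>> {"fn": "arm_command", "kwargs": {"steps": [[0,[1.46,-2.81,-0.52],0],[0,[1.46,-2.81,-0.52],0],[0,[1.46,-2.81,-0.52],0],[0,[1.46,-2.81,-0.52],0],[0,[1.46,-2.81,-0.52],0]]}}

```text
clock: 22.2
eef_pos: [505.7, 61.3, 198.5]
eef_rot: [3.142, 0.0, -0.048]
wrist_force: [-0.2, -1.2, -1.2]
finger_gap: 59.9
```

>>> {"fn": "arm_command", "kwargs": {"steps": [[0,[0,0,0],0],[0,[0,0,0],0],[0,[0,0,0],0]]}}

```text
clock: 22.45
eef_pos: [504.8, 59.5, 197.8]
eef_rot: [3.141, 0.001, -0.048]
wrist_force: [-0.6, -0.8, -1.3]
finger_gap: 59.6
```

```bash
python3 - <<'E'
from h import *
im,d,s=snap('wrist','w14'); held('w14')
im,d,W=world('wrist','w14'); stackcheck(W,2)
plan(504.9,128.8,135,SY,op=0)
E
```

```text
rim z rel 23.248482582257594 end at 60.007717182898276 -> centre dy 0.00771718289827561 skew -0.001397128492938282 lat 0.22184448616121522
stack 2 {'c': (506.6, 160.3), 'L': 104.7, 'S': 60.2, 'yaw': np.float64(-0.0458), 'z': 110.9, 'n': 3206}
  dryer-frame dx 0.3 dy 7.5 dyaw 0.000
  tilt [ 0.001 -0.001] z 110.9
at [504.8  59.2 197.9] yaw -0.0486 gap 60.0 t 22.5 F [-0.5 -0.3 -0.5]
[[0, [-0.11, -2.32, 2.1], np.float64(-0.001)], [0, [-0.11, -2.32, 2.1], np.float64(-0.001)], [0, [-0.11, -2.32, 2.1], np.float64(-0.001)]]
```

View pics/w14.png

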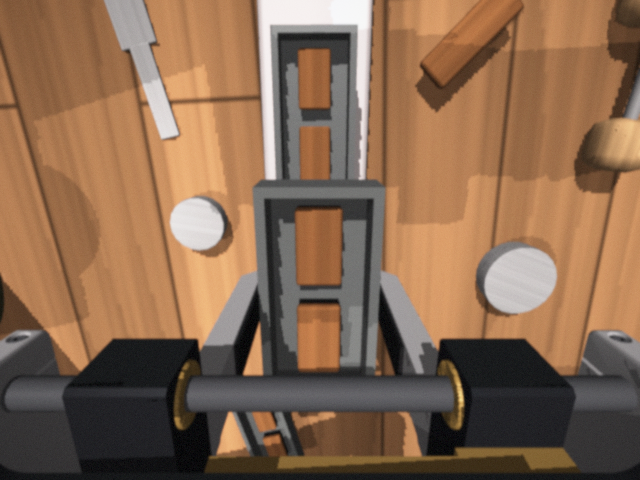

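>>> {"fn": "arm_command", "kwargs": {"steps": [[0,[-0.11,-2.3,1.0],0],[0,[-0.11,-2.33,1.8],0],[0,[-0.11,-2.33,2.3],-0.001],[0,[0,0,1.0],0],[0,[0,0,0],0]]}}

```text
clock: 22.92
eef_pos: [503.9, 129.1, 135.0]
eef_rot: [3.141, 0.004, -0.047]
wrist_force: [-0.2, 0.3, -1.0]
finger_gap: 59.6
```

>>> {"fn": "arm_command", "kwargs": {"steps": [[0,[0,0,0],0],[0,[0,0,0],0],[0,[0,0,0],0]]}}

```text
clock: 23.17
eef_pos: [505.9, 128.7, 138.5]
eef_rot: [-3.141, -0.002, -0.048]
wrist_force: [0.6, 0.0, -1.2]
finger_gap: 60.3
```

```bash
python3 - <<'E'
from h import *
im,d,s=snap('wrist','w15'); held('w15')
plan(504.9,128.8,114.5,SY,op=0)
E
```

```text
rim z rel 23.27918384891494 end at 60.00502156089225 -> centre dy 0.005021560892252808 skew 0.00029020192637640275 lat 0.13883496134425677
at [505.8 128.8 138.4] yaw -0.0482 gap 59.7 t 23.22 F [ 0.1  0.  -1.3]
[[0, [-0.09, 0.01, 2.39], np.float64(-0.002)]]
```

>>> {"fn": "arm_command", "kwargs": {"steps": [[0,[-0.05,0,0.8],-0.001],[0,[0,0,0.8],0],[0,[0,0,0.4],0],[0,[0,0,0.2],0],[0,[0,0,0],0]]}}

```text
clock: 23.63
eef_pos: [504.6, 129.5, 114.6]
eef_rot: [3.141, 0.001, -0.046]
wrist_force: [0.2, -0.4, -1.3]
finger_gap: 59.6
```

>>> {"fn": "arm_command", "kwargs": {"steps": [[0,[0,0,0],0],[0,[0,0,0],0]]}}

```text
clock: 23.8
eef_pos: [505.0, 129.6, 115.5]
eef_rot: [-3.142, -0.0, -0.046]
wrist_force: [-0.3, -0.1, -1.2]
finger_gap: 59.9
```

>>> {"fn": "arm_command", "kwargs": {"steps": [[0,[0,0.05,0.12],0],[0,[0,0,0],0],[0,[0,0,0],0]]}}

```text
clock: 24.05
eef_pos: [504.8, 129.0, 114.1]
eef_rot: [3.142, -0.0, -0.046]
wrist_force: [0.4, -0.3, -0.4]
finger_gap: 59.6
```

>>> {"fn": "arm_command", "kwargs": {"steps": [[0,[0,0,0.1],0],[0,[0,0,0],0],[0,[0,0,0],0]]}}

```text
clock: 24.3
eef_pos: [505.0, 129.1, 113.7]
eef_rot: [-3.141, -0.001, -0.046]
wrist_force: [-2.8, -0.8, 5.2]
finger_gap: 59.6
```

Contact at the expected height. Releasing.

>>> {"fn": "arm_command", "kwargs": {"steps": [[1,[0,0,0],0],[1,[0,0,0],0],[1,[0,0,0],0],[1,[0,0,0],0],[1,[0,0,0],0]]}}

```text
clock: 24.72
eef_pos: [504.9, 129.1, 113.1]
eef_rot: [3.142, -0.0, -0.046]
wrist_force: [-0.0, 0.4, -0.5]
finger_gap: 89.6
```

>>> {"fn": "arm_command", "kwargs": {"steps": [[1,[0,0,0],0],[1,[0,0,-2],0],[1,[0,0,-3],0],[1,[0,1,-3],0],[1,[0,4,-1],0]]}}

```text
clock: 25.13
eef_pos: [503.7, 81.6, 207.1]
eef_rot: [-3.14, -0.005, -0.042]
wrist_force: [1.3, -0.8, 0.3]
finger_gap: 93.8
```

>>> {"fn": "arm_command", "kwargs": {"steps": [[1,[0,4,0],0],[1,[0,4,0],0],[1,[0,4,0],0],[1,[0,3,0],0],[1,[0,0,0],0]]}}

```text
clock: 25.55
eef_pos: [495.2, -75.0, 203.1]
eef_rot: [3.141, -0.0, -0.05]
wrist_force: [-0.4, -0.8, 0.6]
finger_gap: 94.2
```

>>> {"fn": "arm_command", "kwargs": {"steps": [[1,[0,0,0],0]]}}

```text
clock: 25.63
eef_pos: [495.5, -71.8, 203.0]
eef_rot: [-3.141, 0.0, -0.049]
wrist_force: [-0.5, 0.0, 0.3]
finger_gap: 93.8
```

```bash
python3 - <<'E'
from h import *
im,d,s=snap('wrist','w16')
W=world('wrist','w16')[2]
stackcheck(W,3)
print('tray',fit(W,(426,-233),85,20,42))
im,d,s=snap('top','t16'); W=world('top','t16')[2];print('tray',fit(W,(426,-233),85,20,42)); stackcheck(W,3)
plan(426.5,-233.6,70,0.21)
E
```

```text
stack 3 {'c': (502.9, 79.1), 'L': 60.0, 'S': 21.2, 'yaw': np.float64(1.5263), 'z': 136.8, 'n': 1588}
  dryer-frame dx 0.3 dy -73.8 dyaw 1.572
  tilt [0.002 0.022] z 138.5
tray {'c': (425.3, -228.8), 'L': 113.1, 'S': 61.2, 'yaw': np.float64(0.2078), 'z': 30.4, 'n': 1399}
tray {'c': (426.4, -233.9), 'L': 120.8, 'S': 60.7, 'yaw': np.float64(0.2103), 'z': 32.0, 'n': 345}
stack 3 {'c': (505.0, 129.0), 'L': 121.6, 'S': 61.8, 'yaw': np.float64(-0.0503), 'z': 138.0, 'n': 394}
  dryer-frame dx 0.1 dy -23.8 dyaw -0.004
  tilt [-0.002 -0.009] z 136.5
at [495.7 -70.1 203.1] yaw -0.0458 gap 94.1 t 25.73 F [-0.  -0.4 -0.4]
[[1, [-1.03, 2.77, 2.22], np.float64(-0.043)], [1, [-1.14, 2.73, 2.22], np.float64(-0.043)], [1, [-1.26, 2.68, 2.22], np.float64(-0.043)], [1, [-1.37, 2.62, 2.22], np.float64(-0.043)], [1, [-1.48, 2.56, 2.22], np.float64(-0.043)]]
[[1, [-1.59, 2.49, 2.22], np.float64(-0.043)]]
```

View pics/w16.png

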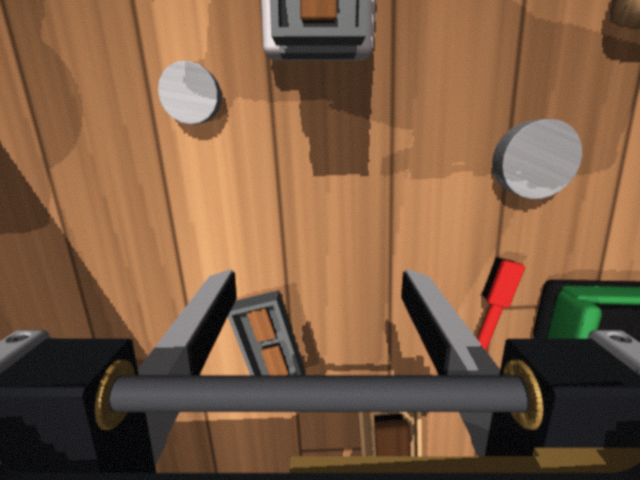

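View pics/t16.png

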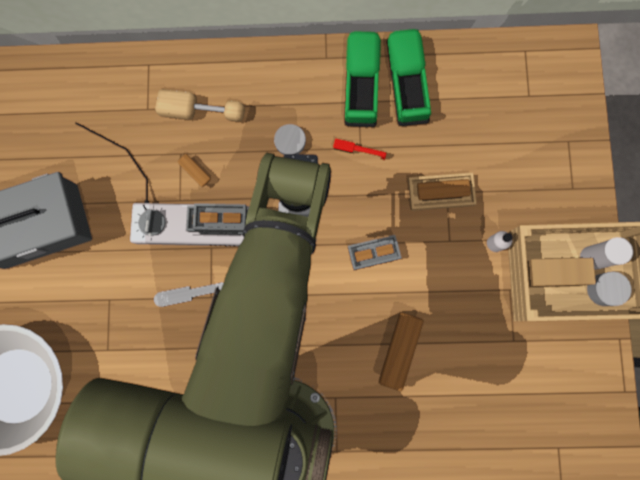

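Tray 3 is at dx 0.1, dy −23.8. The fourth and last tray is at top px (374,252), not moved.

>>> {"fn": "arm_command", "kwargs": {"steps": [[1,[-1.03,2.77,2.5],-0.043],[1,[-1.14,2.73,2.5],-0.043],[1,[-1.26,2.68,2.5],-0.043],[1,[-1.37,2.62,2.5],-0.043],[1,[-1.48,2.56,2.0],-0.043]]}}

```text
clock: 26.15
eef_pos: [437.5, -206.6, 81.5]
eef_rot: [-3.141, 0.001, 0.173]
wrist_force: [0.6, -0.2, -0.1]
finger_gap: 94.2
```

>>> {"fn": "arm_command", "kwargs": {"steps": [[1,[-1.57,2.47,1.3],-0.042],[1,[0,0,0],0],[1,[0,0,0],0],[1,[0,0,0],0]]}}

```text
clock: 26.48
eef_pos: [427.6, -233.0, 70.5]
eef_rot: [3.141, -0.0, 0.211]
wrist_force: [0.7, -0.2, -1.1]
finger_gap: 94.0
```

```bash
python3 - <<'E'
from h import *
plan(426.3,-233.8,8,0.2095,n=4)
E
```

```text
at [ 427.6 -233.    70.5] yaw 0.2114 gap 94.0 t 26.48 F [ 0.7 -0.2 -1.1]
[[1, [-0.04, 0.01, 1.56], np.float64(0.0)], [1, [-0.04, 0.01, 1.56], np.float64(0.0)], [1, [-0.04, 0.01, 1.56], np.float64(0.0)], [1, [-0.04, 0.01, 1.56], np.float64(0.0)]]
```

>>> {"fn": "arm_command", "kwargs": {"steps": [[1,[-0.11,0.05,2.6],0.001],[1,[0,0,2.1],0],[1,[0,0,1.2],0],[1,[0,0,0.36],0],[0,[0,0,0],0]]}}

```text
clock: 26.9
eef_pos: [426.4, -233.6, 7.5]
eef_rot: [-3.141, 0.0, 0.211]
wrist_force: [-0.6, -0.2, 0.3]
finger_gap: 90.5
```

>>> {"fn": "arm_command", "kwargs": {"steps": [[0,[0,0,0],0],[0,[0,0,0],0],[0,[0,0,0],0],[0,[0,0,0],0],[0,[0,0,0],0]]}}

```text
clock: 27.32
eef_pos: [426.1, -234.8, 8.0]
eef_rot: [3.141, -0.001, 0.21]
wrist_force: [-1.0, 0.2, 4.9]
finger_gap: 59.7
```

>>> {"fn": "arm_command", "kwargs": {"steps": [[0,[0,0,0],0],[0,[0,0,0],0]]}}

```text
clock: 27.48
eef_pos: [426.1, -234.8, 8.0]
eef_rot: [3.141, -0.001, 0.21]
wrist_force: [-1.0, 0.2, 6.2]
finger_gap: 60.0
```

>>> {"fn": "arm_command", "kwargs": {"steps": [[0,[0,0,-1.5],0],[0,[0,0,-3],0],[0,[0,0,-4],0],[0,[0,0,-4],0],[0,[0,0,-4],0]]}}

```text
clock: 27.9
eef_pos: [425.3, -234.4, 174.3]
eef_rot: [-3.141, 0.0, 0.21]
wrist_force: [0.2, 0.5, -1.7]
finger_gap: 60.0
```

>>> {"fn": "arm_command", "kwargs": {"steps": [[0,[0,0,-3],0],[0,[0,0,-2],0],[0,[0,0,0],0]]}}

```text
clock: 28.15
eef_pos: [426.9, -235.4, 226.8]
eef_rot: [3.137, -0.005, 0.21]
wrist_force: [0.5, -0.3, -0.5]
finger_gap: 59.6
```

```bash
python3 - <<'E'
from h import *
plan(506,70,225,SY,op=0)
E
```

```text
at [ 426.9 -235.4  226.8] yaw 0.2099 gap 59.6 t 28.15 F [ 0.5 -0.3 -0.5]
[[0, [1.76, -3.53, 0.02], np.float64(0.032)], [0, [1.65, -3.58, 0.02], np.float64(0.032)], [0, [1.53, -3.63, 0.02], np.float64(0.032)], [0, [1.42, -3.68, 0.02], np.float64(0.032)], [0, [1.3, -3.72, 0.02], np.float64(0.032)]]
[[0, [1.18, -3.76, 0.02], np.float64(0.032)], [0, [1.06, -3.8, 0.02], np.float64(0.032)], [0, [0.94, -3.83, 0.02], np.float64(0.032)]]
```

>>> {"fn": "arm_command", "kwargs": {"steps": [[0,[1.76,-3.53,0],0.032],[0,[1.65,-3.58,0],0.032],[0,[1.53,-3.63,0],0.032],[0,[1.42,-3.68,0],0.032],[0,[1.3,-3.72,0],0.032]]}}

```text
clock: 28.57
eef_pos: [474.9, -42.0, 221.4]
eef_rot: [-3.141, 0.001, 0.048]
wrist_force: [0.8, 0.5, -1.5]
finger_gap: 60.0
```

>>> {"fn": "arm_command", "kwargs": {"steps": [[0,[1.18,-3.76,0],0.032],[0,[1.06,-3.8,0],0.032],[0,[0.94,-3.83,0],0.032],[0,[0,0,0],0],[0,[0,0,0],0]]}}

```text
clock: 28.98
eef_pos: [504.7, 72.1, 221.0]
eef_rot: [3.141, 0.002, -0.043]
wrist_force: [0.6, 0.5, -0.9]
finger_gap: 59.6
```

>>> {"fn": "arm_command", "kwargs": {"steps": [[0,[0,0,0],0],[0,[0,0,0],0]]}}

```text
clock: 29.15
eef_pos: [504.7, 69.6, 222.0]
eef_rot: [3.141, 0.001, -0.047]
wrist_force: [-0.1, -1.2, -0.9]
finger_gap: 59.9
```

```bash
python3 - <<'E'
from h import *
im,d,s=snap('wrist','w17'); held('w17')
im,d,W=world('wrist','w17'); stackcheck(W,3)
plan(506,152.8,163,SY,op=0)
E
```

```text
rim z rel 22.955698642896834 end at 61.26477558224809 -> centre dy 1.2647755822480917 skew -0.000116545801093048 lat 0.18780924600666005
stack 3 {'c': (506.4, 154.8), 'L': 68.6, 'S': 60.3, 'yaw': np.float64(-0.0479), 'z': 136.9, 'n': 2153}
  dryer-frame dx 0.3 dy 2.0 dyaw -0.002
  tilt [ 0.001 -0.001] z 136.9
at [504.8  69.5 222.2] yaw -0.0475 gap 59.7 t 29.2 F [-0.1  0.7 -0.9]
[[0, [-0.09, -2.78, 1.97], np.float64(-0.0)], [0, [-0.09, -2.78, 1.97], np.float64(-0.0)], [0, [-0.09, -2.78, 1.97], np.float64(-0.0)]]
```

View pics/w17.png

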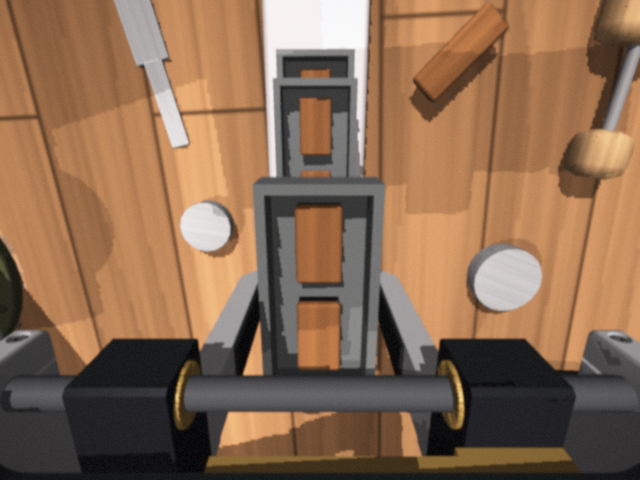

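>>> {"fn": "arm_command", "kwargs": {"steps": [[0,[-0.1,-2.7,1.0],0],[0,[-0.1,-2.75,1.6],0],[0,[-0.09,-2.75,2.3],0],[0,[0,0,1.0],0],[0,[0,0,0],0]]}}

```text
clock: 29.62
eef_pos: [504.8, 152.3, 161.1]
eef_rot: [3.14, 0.004, -0.045]
wrist_force: [-0.3, -0.0, -0.5]
finger_gap: 59.8
```

>>> {"fn": "arm_command", "kwargs": {"steps": [[0,[0,0,0],0],[0,[0,0,0],0],[0,[0,0,0],0]]}}

```text
clock: 29.87
eef_pos: [506.5, 151.7, 164.7]
eef_rot: [-3.141, -0.002, -0.048]
wrist_force: [1.0, -0.2, -1.4]
finger_gap: 60.1
```

```bash
python3 - <<'E'
from h import *
im,d,s=snap('wrist','w18'); held('w18')
plan(506,151.6,141,SY,op=0)
E
```

```text
rim z rel 23.021814792870174 end at 61.287435271630414 -> centre dy 1.2874352716304145 skew -0.0013799186196010965 lat 0.1240277882382177
at [506.4 151.9 164.6] yaw -0.0473 gap 59.4 t 29.92 F [ 0.3  0.1 -1.9]
[[0, [-0.04, 0.03, 2.36], np.float64(-0.001)]]
```

>>> {"fn": "arm_command", "kwargs": {"steps": [[0,[-0.03,0.05,0.8],-0.001],[0,[0,0,0.8],0],[0,[0,0,0.4],0],[0,[0,0,0.2],0],[0,[0,0,0],0]]}}

```text
clock: 30.33
eef_pos: [505.3, 152.1, 140.8]
eef_rot: [3.141, 0.001, -0.045]
wrist_force: [-0.3, -0.5, -0.6]
finger_gap: 59.6
```

>>> {"fn": "arm_command", "kwargs": {"steps": [[0,[0,0,0],0],[0,[0,0,0],0]]}}

```text
clock: 30.5
eef_pos: [505.7, 152.3, 141.7]
eef_rot: [-3.142, -0.0, -0.045]
wrist_force: [-0.3, -0.3, -1.0]
finger_gap: 59.9
```

>>> {"fn": "arm_command", "kwargs": {"steps": [[0,[0.02,0.06,0.12],0],[0,[0,0,0],0],[0,[0,0,0],0]]}}

```text
clock: 30.75
eef_pos: [505.8, 151.6, 140.4]
eef_rot: [-3.142, -0.0, -0.045]
wrist_force: [-0.7, 0.7, -0.2]
finger_gap: 59.7
```

>>> {"fn": "arm_command", "kwargs": {"steps": [[0,[0,0,0.08],0],[0,[0,0,0],0],[0,[0,0,0],0]]}}

```text
clock: 31.0
eef_pos: [505.9, 151.6, 140.0]
eef_rot: [-3.141, -0.001, -0.045]
wrist_force: [-2.6, 0.4, 5.0]
finger_gap: 60.0
```

>>> {"fn": "arm_command", "kwargs": {"steps": [[1,[0,0,0],0],[1,[0,0,0],0],[1,[0,0,0],0],[1,[0,0,0],0],[1,[0,0,0],0]]}}

```text
clock: 31.42
eef_pos: [505.7, 151.6, 139.4]
eef_rot: [3.142, 0.0, -0.045]
wrist_force: [0.1, 0.3, 0.2]
finger_gap: 89.6
```

>>> {"fn": "arm_command", "kwargs": {"steps": [[1,[0,0,0],0],[1,[0,0,-2],0],[1,[0,0,-4],0],[1,[0,0,-4],0],[1,[0,0,-2],0]]}}

```text
clock: 31.83
eef_pos: [506.5, 151.8, 264.2]
eef_rot: [-3.14, -0.005, -0.045]
wrist_force: [0.4, -0.2, 0.8]
finger_gap: 94.0
```

>>> {"fn": "arm_command", "kwargs": {"steps": [[1,[0,0,0],0],[1,[0,0,0],0],[1,[0,0,0],0]]}}

```text
clock: 32.08
eef_pos: [505.4, 151.5, 258.3]
eef_rot: [3.141, 0.002, -0.045]
wrist_force: [-0.0, -1.0, -0.6]
finger_gap: 94.0
```

```bash
python3 - <<'E'
from h import *
im,d,s=snap('wrist','w19');snap('scene','s19');snap('top','t19')
im,d,W=world('wrist','w19'); stackcheck(W,4)
im,d,W2=world('top','t19'); stackcheck(W2,4)
# dial bar
c=tgt(165); print(c)
print('bar',fit(W,c,45,62,85)); print('disc',fit(W,c,50,41,58,False))
crop('w19',200,0,440,180,3.2,'w19c'); crop('s19',360,180,560,330,4,'s19c')
E
```

```text
stack 4 {'c': (506.2, 152.5), 'L': 120.7, 'S': 60.2, 'yaw': np.float64(-0.0449), 'z': 163.0, 'n': 2850}
  dryer-frame dx 0.2 dy -0.3 dyaw 0.001
  tilt [0.001 0.001] z 163.0
stack 4 {'c': (504.2, 130.7), 'L': 77.2, 'S': 61.3, 'yaw': np.float64(-0.0306), 'z': 163.7, 'n': 242}
  dryer-frame dx -0.8 dy -22.2 dyaw 0.015
  tilt [ 0.011 -0.03 ] z 161.6
[513.58732354 317.62546078]
bar {'c': (514.1, 317.3), 'L': 55.9, 'S': 12.5, 'yaw': np.float64(1.452), 'z': 74.7, 'n': 995}
disc {'c': (515.6, 314.8), 'L': 86.4, 'S': 84.7, 'yaw': np.float64(1.428), 'z': 47.0, 'n': 2908}
```

View pics/w19c.png

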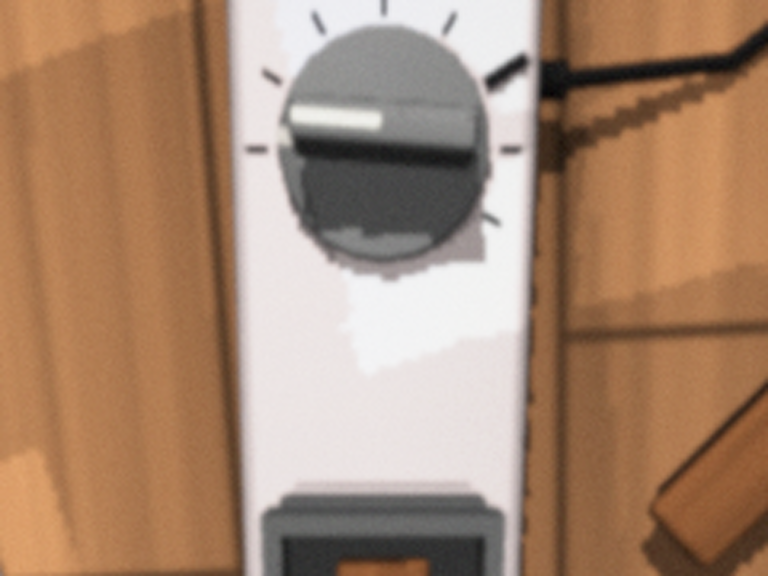

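View pics/s19c.png

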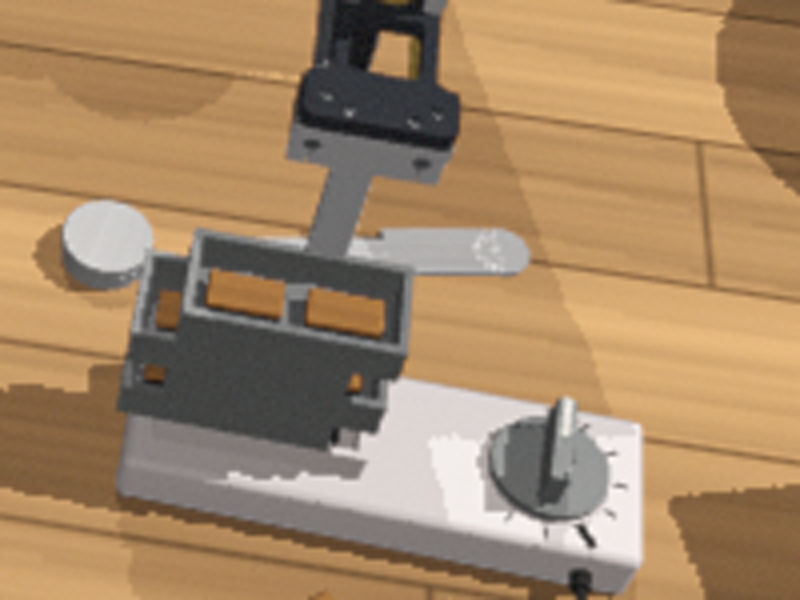

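The stack of 4 is level with the top tray at dx 0.2, dy −0.3. In the crop the dial's pointer is at (335,118) towards −x, with the long mark at (507,70). The bar fit gives a dial angle of about 0.07 rad, so the turn needed is about 2.545 rad clockwise.

```bash
python3 - <<'E'
from h import *
plan(513.8,317.4,180,1.452)
E
```

```text
at [505.4 151.5 258.2] yaw -0.045 gap 94.1 t 32.23 F [-0.  -0.4 -0.4]
[[1, [0.01, -1.28, 0.6], np.float64(-0.115)], [1, [0.15, -1.27, 0.6], np.float64(-0.115)], [1, [0.3, -1.24, 0.6], np.float64(-0.115)], [1, [0.44, -1.2, 0.6], np.float64(-0.115)], [1, [0.57, -1.14, 0.6], np.float64(-0.115)]]
[[1, [0.7, -1.07, 0.6], np.float64(-0.115)], [1, [0.82, -0.98, 0.6], np.float64(-0.115)], [1, [0.93, -0.88, 0.6], np.float64(-0.115)], [1, [1.02, -0.77, 0.6], np.float64(-0.115)], [1, [1.1, -0.64, 0.6], np.float64(-0.115)]]
[[1, [1.17, -0.51, 0.6], np.float64(-0.115)], [1, [1.22, -0.38, 0.6], np.float64(-0.115)], [1, [1.26, -0.23, 0.6], np.float64(-0.115)]]
```

>>> {"fn": "arm_command", "kwargs": {"steps": [[1,[0.01,-1.28,0.6],-0.115],[1,[0.15,-1.27,0.6],-0.115],[1,[0.3,-1.24,0.6],-0.115],[1,[0.44,-1.2,0.6],-0.115],[1,[0.57,-1.14,0.6],-0.115]]}}

```text
clock: 32.65
eef_pos: [508.8, 215.9, 228.3]
eef_rot: [-3.141, 0.001, 0.536]
wrist_force: [-0.2, 0.8, -0.0]
finger_gap: 94.5
```

>>> {"fn": "arm_command", "kwargs": {"steps": [[1,[0.7,-1.07,0.6],-0.115],[1,[0.82,-0.98,0.6],-0.115],[1,[0.93,-0.88,0.6],-0.115],[1,[1.02,-0.77,0.6],-0.115],[1,[1.1,-0.64,0.6],-0.115]]}}

```text
clock: 33.07
eef_pos: [512.0, 279.7, 198.2]
eef_rot: [-3.141, 0.001, 1.111]
wrist_force: [1.3, -0.9, 1.1]
finger_gap: 94.4
```

>>> {"fn": "arm_command", "kwargs": {"steps": [[1,[1.17,-0.51,0.6],-0.115],[1,[1.22,-0.38,0.6],-0.115],[1,[1.26,-0.23,0.6],-0.117],[1,[0,0,0],0],[1,[0,0,0],0]]}}

```text
clock: 33.48
eef_pos: [513.9, 317.4, 180.5]
eef_rot: [-3.14, 0.001, 1.449]
wrist_force: [0.5, 0.4, -0.9]
finger_gap: 93.9
```

>>> {"fn": "arm_command", "kwargs": {"steps": [[1,[0,0,0],0],[1,[0,0,0],0]]}}

```text
clock: 33.65
eef_pos: [514.5, 316.8, 181.8]
eef_rot: [3.141, -0.0, 1.449]
wrist_force: [-0.0, -0.5, 0.6]
finger_gap: 94.0
```

```bash
python3 - <<'E'
from h import *
plan(513.8,317.4,100,1.452)
im,d,s=snap('wrist','w20')
W=world('wrist','w20')[2]; c=tgt(165);print('bar',fit(W,c,45,62,85)); 
print(s['joints'])
E
```

```text
at [514.5 316.8 181.8] yaw 1.4486 gap 94.0 t 33.65 F [-0.  -0.5  0.6]
[[1, [0.02, -0.02, 2.73], np.float64(-0.001)], [1, [0.02, -0.02, 2.73], np.float64(-0.001)], [1, [0.02, -0.02, 2.73], np.float64(-0.001)]]
bar {'c': (513.0, 317.0), 'L': 55.5, 'S': 11.4, 'yaw': np.float64(1.4517), 'z': 75.0, 'n': 883}
[ 4.91399560e-01  4.39208025e-01  1.38716425e+00 -7.55536194e-05
  1.31493771e+00 -9.57222391e-01]
```

View pics/w20.png

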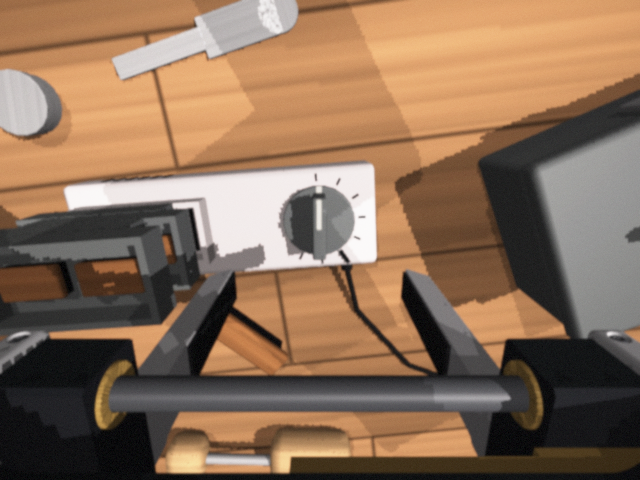

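```bash
python3 - <<'E'
from h import *
for n,f in [('wrist','w20'),('top','t0')]:
    W=world(n,f)[2]
    m=(W[...,2]>90)&(W[...,1]>380)&(W[...,1]<600)&(W[...,0]>420)&(W[...,0]<650)
    P=W[m]; print(n,m.sum(),P.min(0) if m.sum() else '',P.max(0) if m.sum() else '')
plan(513.8,317.4,52.5,1.452,n=6)
E
```

```text
wrist 25066 [450.08833257 380.00500985  90.08175054] [631.2161477  574.43598119 307.65865782]
top 3225 [432.897581   477.48391882  90.11158206] [634.9844627  599.95255504 137.68174355]
at [514.5 316.9 181.9] yaw 1.4492 gap 93.9 t 33.7 F [-0.3 -0.1  0.8]
[[1, [0.01, -0.01, 2.16], np.float64(-0.0)], [1, [0.01, -0.01, 2.16], np.float64(-0.0)], [1, [0.01, -0.01, 2.16], np.float64(-0.0)], [1, [0.01, -0.01, 2.16], np.float64(-0.0)], [1, [0.01, -0.01, 2.16], np.float64(-0.0)]]
[[1, [0.01, -0.01, 2.16], np.float64(-0.0)]]
```

The grey box on the right starts at y≥477, clear of the gripper. Descending onto the bar.

>>> {"fn": "arm_command", "kwargs": {"steps": [[1,[0.02,0.03,3],0],[1,[0,0,3],0],[1,[0,0,3],0],[1,[0,0,2],0],[1,[0,0,1.2],0]]}}

```text
clock: 34.12
eef_pos: [513.9, 316.7, 57.3]
eef_rot: [-3.139, 0.002, 1.45]
wrist_force: [0.9, -0.3, -0.2]
finger_gap: 93.6
```

>>> {"fn": "arm_command", "kwargs": {"steps": [[1,[0,0,0.5],0],[1,[0,0,0],0],[1,[0,0,0],0]]}}

```text
clock: 34.37
eef_pos: [515.2, 317.8, 55.8]
eef_rot: [3.14, -0.001, 1.452]
wrist_force: [0.4, -0.2, -0.4]
finger_gap: 94.1
```

```bash
python3 - <<'E'
from h import *
plan(513.5,317.3,52.5,1.452)
im,d,s=snap('wrist','w21')
W=world('wrist','w21')[2]; c=tgt(165);print('bar',fit(W,c,45,62,85)); 
E
```

```text
at [515.2 317.8  55.8] yaw 1.4515 gap 94.1 t 34.37 F [ 0.4 -0.2 -0.4]
[[1, [-0.07, -0.17, 0.33], np.float64(-0.0)]]
bar {'c': (512.9, 317.3), 'L': 55.8, 'S': 11.9, 'yaw': np.float64(1.4542), 'z': 75.1, 'n': 2442}
```

View pics/w21.png

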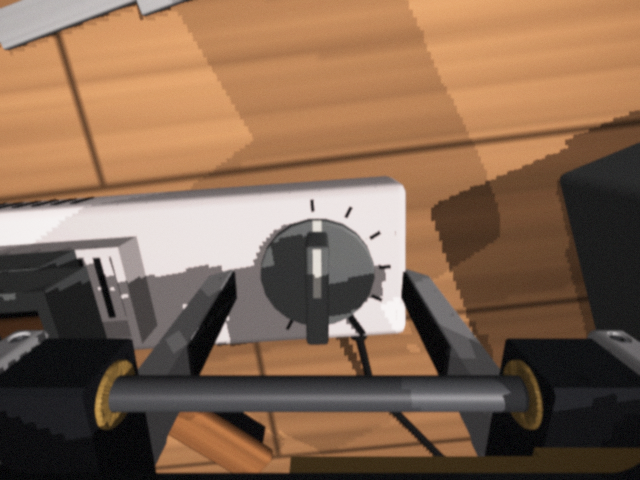

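The bar stands midway between the fingers at px (317,285). Lowering and gripping.

>>> {"fn": "arm_command", "kwargs": {"steps": [[1,[-0.03,-0.15,0.2],0],[1,[0,0,0.1],0],[0,[0,0,0],0],[0,[0,0,0],0],[0,[0,0,0],0]], "force": 30}}

```text
clock: 34.83
eef_pos: [513.1, 317.6, 51.7]
eef_rot: [3.141, -0.0, 1.452]
wrist_force: [0.0, 0.2, -0.0]
finger_gap: 77.3
```

>>> {"fn": "arm_command", "kwargs": {"steps": [[0,[0,0,0],0],[0,[0,0,0],0],[0,[0,0,0],0],[0,[0,0,0],0],[0,[0,0,0],0]]}}

```text
clock: 35.25
eef_pos: [513.1, 317.5, 51.5]
eef_rot: [-3.142, 0.0, 1.452]
wrist_force: [-0.0, -0.6, 0.4]
finger_gap: 44.2
```

>>> {"fn": "arm_command", "kwargs": {"steps": [[0,[0,0,0],0],[0,[0,0,0],0],[0,[0,0,0],0],[0,[0,0,0],0],[0,[0,0,0],0]]}}

```text
clock: 35.67
eef_pos: [513.1, 317.3, 51.5]
eef_rot: [-3.142, 0.0, 1.452]
wrist_force: [-0.5, -5.1, 4.3]
finger_gap: 11.8
```

>>> {"fn": "arm_command", "kwargs": {"steps": [[0,[0,0,0],0.05],[0,[0,0,0],0.1],[0,[0,0,0],0.1],[0,[0,0,0],0.1],[0,[0,0,0],0.1]]}}

```text
clock: 36.08
eef_pos: [513.1, 317.4, 51.5]
eef_rot: [3.141, 0.0, 0.997]
wrist_force: [-0.3, -0.4, -1.3]
finger_gap: 11.8
```

>>> {"fn": "arm_command", "kwargs": {"steps": [[0,[0,0,0],0.1],[0,[0,0,0],0.1],[0,[0,0,0],0.1],[0,[0,0,0],0.1],[0,[0,0,0],0.1]]}}

```text
clock: 36.5
eef_pos: [513.3, 317.5, 51.5]
eef_rot: [3.142, -0.001, 0.497]
wrist_force: [1.0, 1.0, -0.8]
finger_gap: 11.5
```

>>> {"fn": "arm_command", "kwargs": {"steps": [[0,[0,0,0],0.1],[0,[0,0,0],0.1],[0,[0,0,0],0.1],[0,[0,0,0],0.1],[0,[0,0,0],0.1]]}}

```text
clock: 36.92
eef_pos: [513.5, 317.6, 51.5]
eef_rot: [-3.141, -0.001, -0.003]
wrist_force: [4.8, 0.8, -2.4]
finger_gap: 12.0
```

```bash
python3 - <<'E'
from h import *
s=manip.read_state();print(s['joints'].round(2),s['wrist_force'],s['moment'])
im,d,s=snap('wrist','w22')
W=world('wrist','w22')[2]; c=tgt(165);print('bar',fit(W,c,45,62,82)); 
plan(513.3,317.4,51.5,-1.093)
E
```

```text
[ 0.49  0.58  1.5  -0.    1.06  0.5 ] [ 4.79750137  0.81513481 -2.4205564 ] [ 0.14369872 -0.56389589  0.07803038]
bar {'c': (516.5, 318.8), 'L': 55.5, 'S': 33.9, 'yaw': np.float64(0.3349), 'z': 74.9, 'n': 3380}
at [513.5 317.6  51.6] yaw -0.0102 gap 11.8 t 36.97 F [ 4.3  1.3 -2.2]
[[1, [-0.0, 0.0, 0.0], np.float64(0.12)], [1, [-0.0, 0.0, 0.0], np.float64(0.12)], [1, [-0.0, 0.0, 0.0], np.float64(0.12)], [1, [-0.0, 0.0, 0.0], np.float64(0.12)], [1, [-0.0, 0.0, 0.0], np.float64(0.12)]]
[[1, [-0.0, 0.0, 0.0], np.float64(0.12)], [1, [-0.0, 0.0, 0.0], np.float64(0.12)], [1, [0.0, 0.0, 0.0], np.float64(0.12)], [1, [0.0, 0.0, 0.0], np.float64(0.12)]]
```

View pics/w22.png

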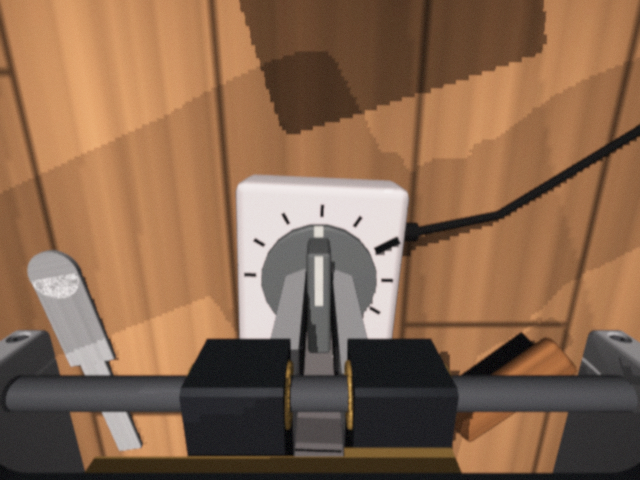

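The dial turns with the gripper and its pointer is now at 90°. Continuing.

>>> {"fn": "arm_command", "kwargs": {"steps": [[0,[0,0,0],0.1],[0,[0,0,0],0.1],[0,[0,0,0],0.1],[0,[0,0,0],0.1],[0,[0,0,0],0.1]]}}

```text
clock: 37.38
eef_pos: [513.7, 317.5, 51.5]
eef_rot: [-3.141, -0.001, -0.5]
wrist_force: [5.7, -0.0, -2.8]
finger_gap: 11.7
```

>>> {"fn": "arm_command", "kwargs": {"steps": [[0,[0,0,0],0.1],[0,[0,0,0],0.1],[0,[0,0,0],0.1],[0,[0,0,0],0.1],[0,[0,0,0],0.1]]}}

```text
clock: 37.8
eef_pos: [513.8, 317.4, 51.6]
eef_rot: [-3.14, -0.001, -1.0]
wrist_force: [6.1, -0.6, -3.4]
finger_gap: 11.9
```

>>> {"fn": "arm_command", "kwargs": {"steps": [[0,[0,0,0],0.06],[0,[0,0,0],0.02],[0,[0,0,0],0],[0,[0,0,0],0]]}}

```text
clock: 38.13
eef_pos: [513.8, 317.4, 51.5]
eef_rot: [-3.14, -0.001, -1.076]
wrist_force: [5.0, -0.8, -3.5]
finger_gap: 11.9
```

```bash
python3 - <<'E'
from h import *
im,d,s=snap('wrist','w23')
W=world('wrist','w23')[2]; c=tgt(165)
plan(513.3,317.4,51.5,-1.093)
crop('w23',200,120,440,360,3,'w23c')
E
```

```text
at [513.8 317.3  51.5] yaw -1.0757 gap 11.5 t 38.18 F [ 5.2  0.1 -3.2]
[[1, [-0.03, 0.04, 0.0], np.float64(0.017)]]
```

View pics/w23c.png

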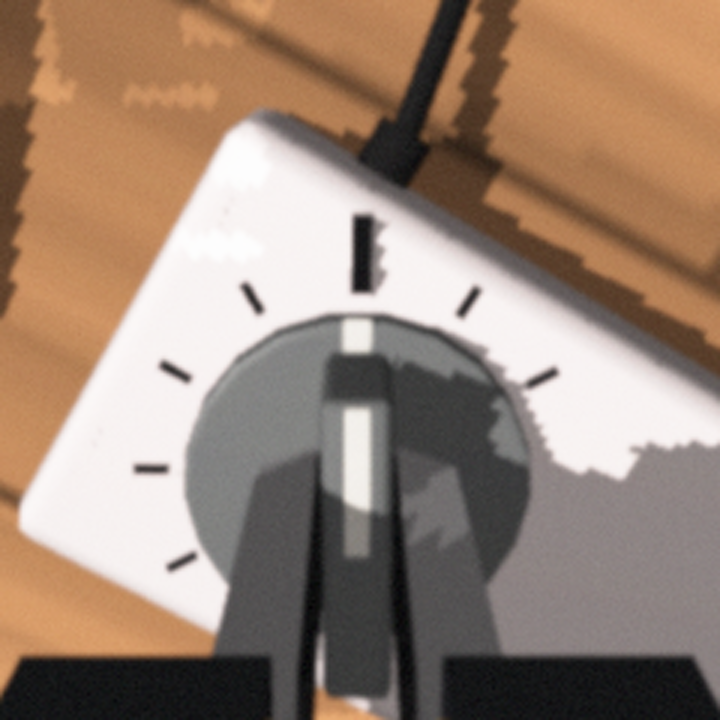

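The pointer at (357,335) sits about 1° short of the mark at (362,255). I'll add 0.02 rad, then release.

>>> {"fn": "arm_command", "kwargs": {"steps": [[0,[0,0,0],0.018],[0,[0,0,0],0],[0,[0,0,0],0],[0.3,[0,0,0],0],[0.3,[0,0,0],0]]}}

```text
clock: 38.6
eef_pos: [513.0, 317.5, 51.5]
eef_rot: [3.141, 0.0, -1.094]
wrist_force: [0.1, -0.0, 0.3]
finger_gap: 22.0
```

>>> {"fn": "arm_command", "kwargs": {"steps": [[0.3,[0,0,0],0],[0.3,[0,0,0],0],[0.3,[0,0,0],0],[0.3,[0,0,-2],0],[0.3,[0,0,-3],0]]}}

```text
clock: 39.02
eef_pos: [511.7, 316.8, 99.5]
eef_rot: [3.136, -0.0, -1.096]
wrist_force: [-0.2, -0.1, 0.8]
finger_gap: 28.2
```

>>> {"fn": "arm_command", "kwargs": {"steps": [[0.3,[0,0,-4],0],[0.3,[0,0,-4],0],[0.3,[0,0,-4],0],[0.3,[0,0,-2],0],[0.3,[0,0,0],0]]}}

```text
clock: 39.43
eef_pos: [514.2, 318.2, 247.2]
eef_rot: [-3.133, 0.0, -1.096]
wrist_force: [0.3, 0.8, 0.1]
finger_gap: 28.2
```

>>> {"fn": "arm_command", "kwargs": {"steps": [[0.3,[0,0,0],0],[0.3,[0,0,0],0],[0.3,[0,0,0],0]]}}

```text
clock: 39.68
eef_pos: [512.6, 317.3, 239.7]
eef_rot: [3.139, -0.0, -1.096]
wrist_force: [-0.3, -0.2, 0.3]
finger_gap: 27.9
```

```bash
python3 - <<'E'
from h import *
im,d,s=snap('wrist','w24'); snap('top','t24'); snap('scene','s24')
im,d,W=world('wrist','w24'); c=tgt(165)
r=fit(W,c,45,62,82); print('bar',r); 
a=r['yaw']+np.pi/2; print('dial angle', (np.pi+SY-a)%np.pi)
crop('w24',200,60,440,300,3,'w24c')
plan(513,317,60,0)
E
```

```text
bar {'c': (514.4, 317.8), 'L': 55.6, 'S': 11.3, 'yaw': np.float64(-1.0949), 'z': 74.9, 'n': 610}
dial angle 2.6196963267948967
at [512.9 317.4 240.4] yaw -1.0959 gap 28.3 t 39.83 F [ 1.1 -0.1  0.7]
[[1, [0.0, 0.0, 2.0], np.float64(-0.122)], [1, [0.0, 0.0, 2.0], np.float64(-0.122)], [1, [0.0, 0.0, 2.0], np.float64(-0.122)], [1, [0.0, 0.0, 2.0], np.float64(-0.122)], [1, [0.0, 0.0, 2.0], np.float64(-0.122)]]
[[1, [0.0, 0.0, 2.0], np.float64(-0.122)], [1, [0.0, 0.0, 2.0], np.float64(-0.122)], [1, [0.0, 0.0, 2.0], np.float64(-0.122)], [1, [0.0, 0.0, 2.0], np.float64(-0.122)]]
```

View pics/w24c.png

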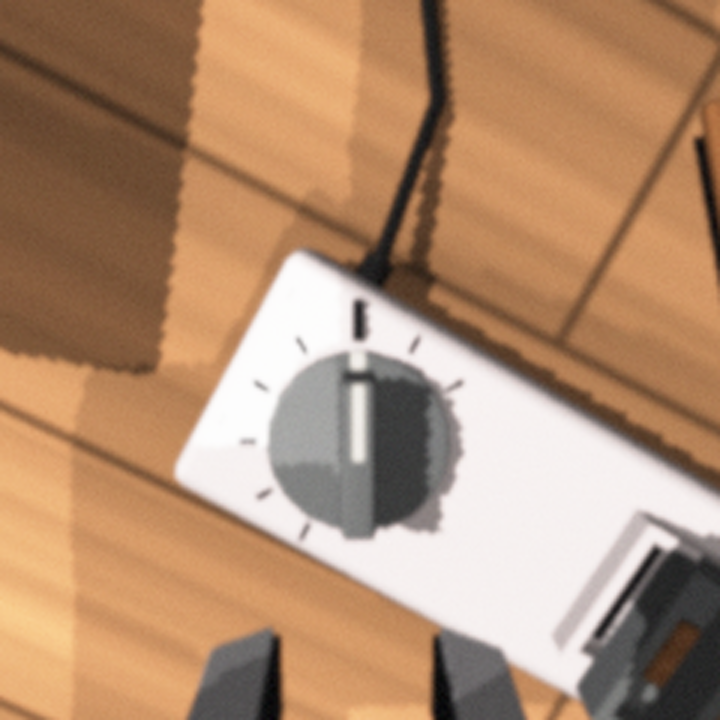

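View pics/s24.png

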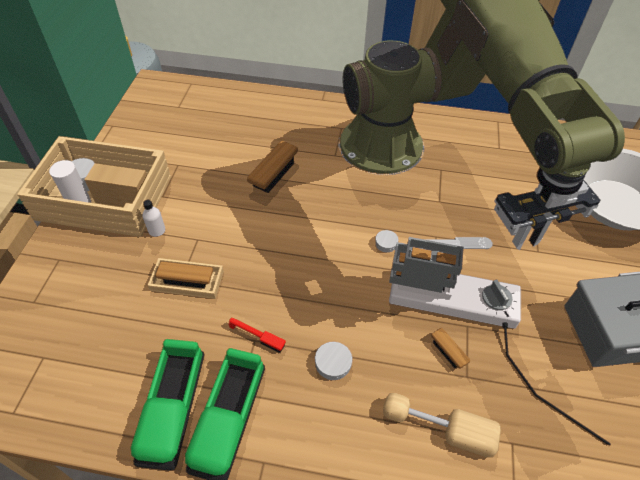

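The dial reads 2.62 with the pointer on the long mark. One last check of the stack and brush from the top camera.

```bash
python3 - <<'E'
from h import *
W=world('top','t24')[2]; stackcheck(W,4)
print('brush',fit(W,(577,-410),100,36,60)); print('box',fit(W,(577,-410),120,15,30))
r=[fit(W,c,85,20,42) for c in [(640,0),(572,-72),(426,-76),(426,-233),(580,-222)]]; print(r)
crop('s24',360,220,540,340,4,'s24c'); crop('t24',120,150,500,290,2,'t24c')
E
```

```text
stack 4 {'c': (505.9, 152.9), 'L': 121.5, 'S': 61.0, 'yaw': np.float64(-0.0433), 'z': 163.6, 'n': 429}
  dryer-frame dx -0.1 dy 0.1 dyaw 0.003
  tilt [-0.004  0.006] z 162.3
brush {'c': (577.4, -411.0), 'L': 131.0, 'S': 45.2, 'yaw': np.float64(0.0428), 'z': 43.4, 'n': 907}
box {'c': (577.4, -410.0), 'L': 161.9, 'S': 82.6, 'yaw': np.float64(0.0436), 'z': 23.4, 'n': 502}
[{'c': (703.0, -21.0), 'L': 72.5, 'S': 35.4, 'yaw': np.float64(-0.3772), 'z': 26.4, 'n': 298}, None, None, None, None]
```

View pics/s24c.png

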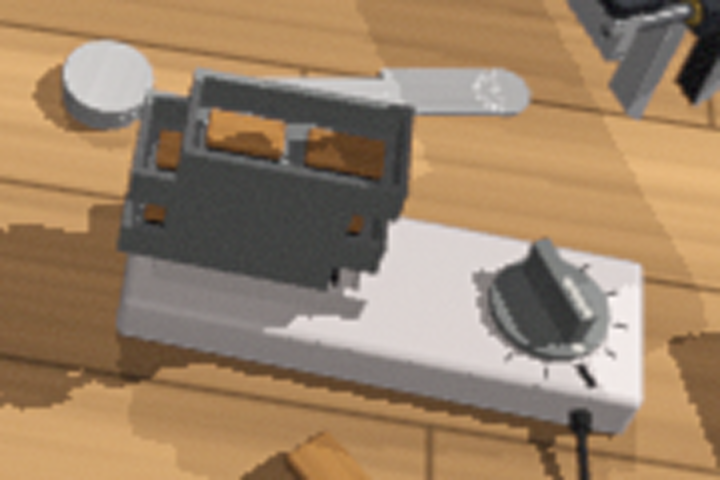

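View pics/t24c.png

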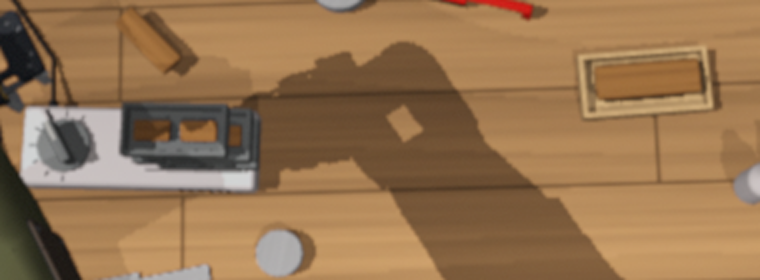

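The alternating stack is intact, the brush lies in its box, and no tray is left on the shelf. Handing in.

```bash
python3 -c "
from cell import manip
print(manip.sign_off())"
```

```text
the job is handed in; nothing more can be done
None
```

The job is done and handed in at about 40 s on the clock, well under the 210 s limit.

- **Brush:** The middle-sized brush was moved from the seat to the wooden brush box. It lies flat and centred, with its top at 43.4 mm against 43 expected.
- **Trays:** All four trays present are stacked on the seat. They measured y = −23.4, +0.3, −23.8 and +0.1 mm, each within 0.5 mm of x = 0 and square to within about 0.005 rad. The wrist camera showed the first, second and fourth rims level. The third was checked on its visible part just before the fourth went on.
- **Dial:** I turned the dial clockwise to 2.62 rad (target 2.618), and the picture shows the pointer on the long mark.
- **Other things:** I didn't touch anything else on the shelf, and it looked unmoved in the last pictures. I checked this by eye only and didn't measure it.

In the final top-camera view, the tilt fit on the fourth tray gave up to 0.006. That is noisier than the wrist camera's 0.001, and I put it down to the coarser picture. I saw no knock or grip slip during the run, and no other check failed.

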